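# Seat an aluminium angle in a drilling jig and hold it for drilling

### The arm

A 6-joint arm with a two-finger parallel gripper is mounted at the origin on a cart in front of the work surface, level with it; the furniture and walls round the work are solid. World frame = base frame: x ahead of the robot, y to its left, z up, the work surface at z = 0. Lengths are in m, angles in rad, forces in N, time in s.
With the tool pointing down it reaches from about 0.35 to 0.775 m from the base axis. Payload 5.5 kg.
Tool frame: the origin (TCP) lies at the centre of the arm's flange, where the gripper is bolted on; the fingertips stand 173 mm ahead of it and the grasp point (between the pads) lies 155 mm ahead of it; z points along the fingers, y is the line along which they close (so a half turn about z gives the same grasp; the last joint's range is limited). The gripper opens to 85 mm and grips with 20 to 120 N. Pads are 22 mm wide; open, the fingers measure 114 mm over their backs; the gripper's body (76 mm by 85 mm) begins 54 mm behind the grasp point. The pads swing forward as they close: fully open they stand 13 mm farther back than shut.
Start: joints at [-1.47, 0.313, 0.046, 1.304, 0, 1.431], TCP at [0.137, -0.558, 0.405] pointing down, gripper open.
Joint ranges: [-2.76, 2.76], [-0.86, 1.69], [-1.03, 1.26], [-2.2, 2.34], [-1.47, 1.5], [-3.14, 3.14]. Speed limits (rad/s): [2.57, 2.57, 3.14, 3.14, 3.14, 3.14].

### API

Orientations are given as a 3x3 rotation matrix whose columns are the frame's x, y, z axes.
In Python, from cell import arm gives the robot as it stands.
- The arm moves only by the tool drive_tool, never from a script. Its argument "plan" is text: rows parted by semicolons, each of 7 numbers parted by spaces: the opening, from -1 (shut) to 1 (fully open), so that 0 is half open, then the shift along the world's x, y, z normalised to -1 to 1, where 1 is 400 mm, then the turn, a rotation vector about the world's x, y, z normalised to -1 to 1, where 1 is pi rad. A call has 1 to 12 rows; each row is the pose to reach, as a shift and turn from the pose commanded when the call began, turning the shorter way round; what a row does not reach only later rows make up. A row lasts 1/10 s, in which the tool goes at most 50 mm and 8.59 degrees, less where a joint would pass 70% of its speed; a pose out of reach is approached as far as the arm can. A call with a number of a shift or a turn outside -1 to 1 is refused whole. A call with a gripper value outside its range is refused whole. The fingers move at their own pace and stop on an object; "squeeze" is the grip in N (left out, the last holds). Time passes only in rows, so rows that repeat a pose let the fingers close. It gives the time, the measured TCP pose, the force, the opening and the grip force at its end, in the units of the state.
- arm.state(): the state, without advancing time (a new reading comes with each control period).
- arm.snapshot(name): name is "scene" or "top" or "wrist"; returns the picture (420x560x3 uint8, red, green, blue); there is no depth.
- arm.get_calibration(name): a dict with "fx", "fy", "cx", "cy" (pixels), "R" (3x3) and "t" (3): a world point X has camera coordinates R X + t. Camera axes: x right, y down, z forward; pixel columns grow to the right and rows downward; lengths in m; the calibration is good to about 2 mm. A picture is of the moment at which its call begins: read the wrist's pose just before it. get_calibration takes no time and is no camera call; for the wrist camera it gives the pose at the moment of the call.
- arm.job_done(): hands the job in; it is judged then, once.
The state is a dict: "t": time; "joint_positions": joint angles; "qd": joint speeds; "tau": joint torques, N m; "tcp_pos": TCP position; "tcp_rot": TCP orientation; "force": force on the tool from outside, world axes, zero at the start; "moment": the same for the moment, N m; "finger_gap": opening from 0.0 (shut) to 1.0 (fully open); "grasp_force": force on a finger pad.
Only numpy, scipy, OpenCV 4.12 (cv2) and the standard library are available. Lean on these libraries where they do the work, as an engineer would, in place of code of your own. Each camera call takes 0.05 s, during which the arm holds its last target. There are 200 camera calls.

### The job

Load the loose piece of aluminium angle into the drilling jig: one leg flat on the plate, the other with its back against the fence, the blue-marked end slid along under the overhanging bush arm until it is tight up to the stop block. Then put the fingertips into the inside corner of the angle and, with one slanting push down and towards the fence, press it firmly but without brute force against fence and plate at once; finish while still holding that push, ready for drilling. Leave the heat sink, hex keys and marker where they lie.

Things in the scene. Friction and masses are not known exactly. Their poses are not given: they have to be found in the camera images.
- angle: loose bare-aluminium angle (L section), legs 40 and 40 mm, 8 mm thick, 90 mm long, 150 g; starts on the bench (z = 0), one leg flat, one upright. Origin: centre of its 40 x 90 mm underside. x to the back of the upright leg (which fills x = 12 to 20 mm, up to z = 40 mm), flat leg x = -20 to 20 mm, its top at z = 8 mm; y along it to the end with the blue patch and scribed cross
- angle_grip (a point): centre of the upright leg of the angle, half-way along and 20 mm above its underside (axes as angle); pinch the 8 mm leg here along its x
- angle_heel (a point): the corner of the angle that belongs in the corner of the jig: lower back edge (outer face of the upright leg, underside) at the blue-marked end; 20 mm in x and 45 mm in y from the origin of angle; axes as angle
- jig_corner (a point): inner corner of the drilling jig (bolted down): fence face, stop block face and plate top meet here, 12 mm above the bench. x square into the fence, y along it into the stop, z up. Seated, angle_heel lies here with equal axes. The plate reaches 125 mm to -x, 170 mm to -y; the fence is 12 mm thick, 34 mm high, y = -168 to 4 mm; the stop face x = -44 to 0 mm, 14 mm high
- jig_bush (a point): centre of the top of the steel drill bush, 30 mm above the plate, 27 mm before the fence face and 15 mm before the stop face. Its blue arm sits on the stop block and overhangs the plate by 28 mm (in jig_corner's frame y = -28 to 0, x = -40 to -14 mm), underside 13.5 mm above the plate: the flat leg slides in below it, the upright leg behind it. Axes as jig_corner
- jig_fence: the upright steel fence of the jig; its origin and axes are those of the jig: centre of the underside of the plate, 50 mm in x and 70 mm in y short of jig_corner and 12 mm below it. Friction below the angle carries part of a slanting push: the fence bears safely only when the fingertips also bear on the upright leg
- jig_plate: the aluminium base plate of the jig, 150 x 200 x 12 mm, same origin and axes as jig_fence; the angle slides easily on plate and fence (friction about 0.3). The shelf behind it begins 0.66 m ahead of the robot, 0.52 m above the bench: come down from the start before moving across under it, and keep lifts low
- heatsink_3: bystander: small black finned heat sink, 28 x 34 x 22 mm, origin at the centre of its underside
- hexkey_set: bystander: red folding hex key set, 28 x 85 x 20 mm, origin at the centre of its underside, long along its y
- marker_1: bystander: white marker pen with red cap, 17 x 135 x 16 mm, origin at the centre of its underside, long along its y

How it is judged:
By the outcome, as a careful person would: the job done as asked, in the order asked, and still so for the second after the job is handed in, while the arm keeps its last pose, push and grip.
It also fails if it takes over 67 s, if anything falls off the work surface, if the arm or the gripper's body presses on something with over 40 N, if the wrist force passes 120 N, or if a joint passes its speed limit or range.

## Working session

There is one attempt and no reset: what is moved stays moved. The work goes in short steps, Python scripts to look and compute and a tool call to move; the robot and the scene stay as the last step left them, time stands still between calls to the robot, and variables do not carry over. Pictures are saved under pics/ and viewed, at most 10 in all, crops included, and the job is handed in when it is done.

Besides the shell and the picture viewer there is one more tool, called after ">>>" as name(argument=value, ...), one argument or row to a line, values as JSON. drive_tool: Moves the arm, as the interface text tells. Its arguments: {"type":"object","properties":{"plan":{"type":"string"},"squeeze":{"type":"number"}},"required":["plan"]}

```bash
ls; mkdir -p pics
python3 - <<'E'
from cell import arm
import cv2
for n in("scene","top"):
    cv2.imwrite(f"pics/{n}0.png",arm.snapshot(n)[:,:,::-1]); 
    c=arm.get_calibration(n); print(n,c)
s=arm.state();print(s['t'],s['tcp_pos'],s['tcp_rot'],s['force'])
E
```

```text
pics
scene {'fx': 383.98457453551134, 'fy': 383.98457453551134, 'cx': 276.90590342090803, 'cy': 210.17883356831564, 'R': array([[-0.89207334, -0.45188219, -0.00276313],
       [-0.34596959,  0.68689635, -0.63912318],
       [ 0.29070637, -0.5691888 , -0.76909942]]), 't': array([0.40943473, 0.29079059, 0.68129244])}
top {'fx': 415.8707018720576, 'fy': 415.8707018720576, 'cx': 279.96090602735154, 'cy': 212.8171597356466, 'R': array([[-0.0244613 , -0.99965594, -0.00946833],
       [-0.98657376,  0.02566882, -0.16128645],
       [ 0.161474  ,  0.00539593, -0.98686222]]), 't': array([-0.1007312 ,  0.51427102,  0.84433893])}
0.1 [ 0.13710726 -0.55824645  0.40390503] [[ 9.71146248e-01  2.38484679e-01 -1.48938438e-04]
 [ 2.38484607e-01 -9.71144954e-01  1.60331242e-03]
 [ 2.37724634e-04 -1.59257037e-03 -9.99998704e-01]] [ 0.38952324 -0.14710543  0.26108182]
```

View pics/top0.png

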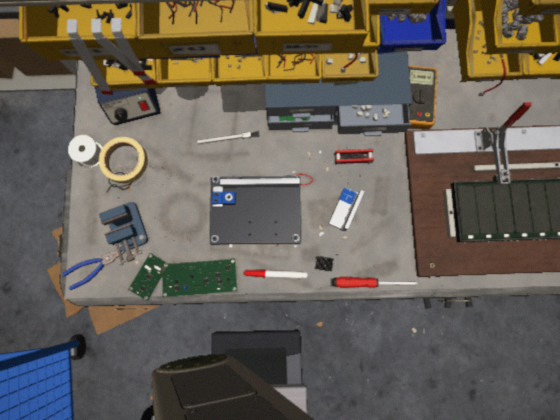

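View pics/scene0.png

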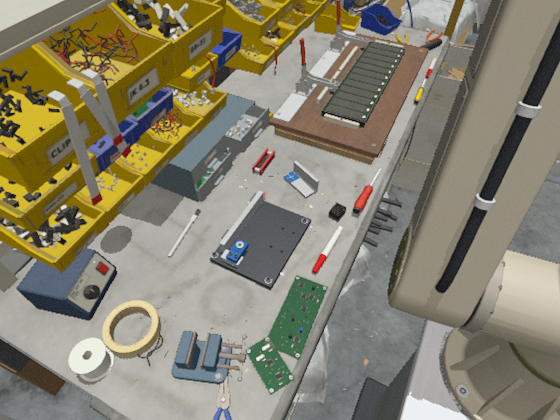

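The top picture shows the jig around (255,210), with its fence at the top edge and the bush and stop at upper left (222,197). The angle is at (346,208), its blue patch towards upper left. I'll enlarge both pictures.

Run:
```python
import cv2,numpy as np
a=cv2.imread("pics/top0.png")[165:255,200:380]
b=cv2.imread("pics/scene0.png")[150:290,200:340]
cv2.imwrite("pics/c1.png",cv2.resize(a,None,fx=4.4,fy=4.4,interpolation=cv2.INTER_CUBIC))
cv2.imwrite("pics/c2.png",cv2.resize(b,None,fx=4.2,fy=4.2,interpolation=cv2.INTER_CUBIC))
```

```text
(no output)
```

View pics/c1.png

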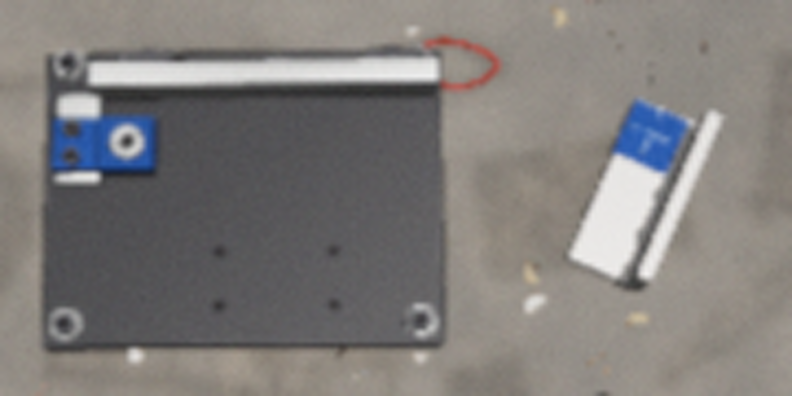

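View pics/c2.png

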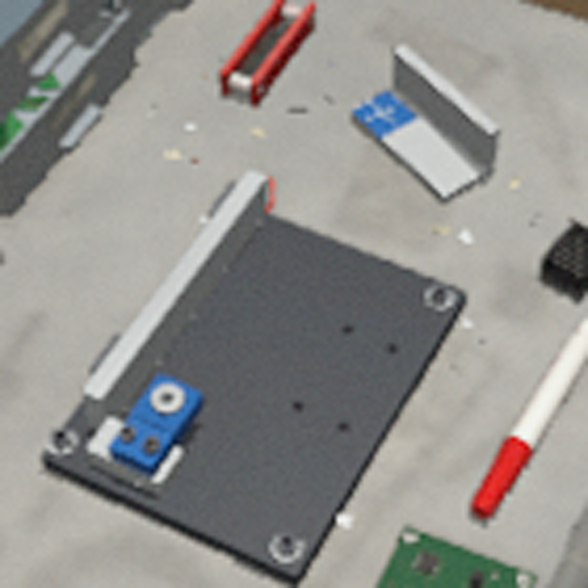

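c1 gives the fence top corners, the bush at (127,141), and the angle's upright top edge from (638,280) to (709,110). c2 gives the same features from the side. I'll fit both poses from the two views.

```bash
cat > h.py <<'E'
import numpy as np
from cell import arm
from scipy.optimize import least_squares
def pr(n,X):
    c=arm.get_calibration(n) if isinstance(n,str) else n; p=np.atleast_2d(X)@c['R'].T+c['t']
    return p[:,:2]/p[:,2:]*[c['fx'],c['fy']]+[c['cx'],c['cy']]
def T(q,P,z):
    c,s=np.cos(q[2]),np.sin(q[2]); P=np.array(P,float)/1000
    return np.c_[q[0]+c*P[:,0]-s*P[:,1],q[1]+s*P[:,0]+c*P[:,1],z+P[:,2]]
def fit(obs,z,q0):
    # obs: list of (cam, model pts, pixels)
    f=lambda q:np.concatenate([(pr(n,T(q,P,z))-U).ravel() for n,P,U in obs])
    r=least_squares(f,q0,loss='soft_l1'); return r.x,f(r.x).reshape(-1,2)
E
cat > m.py <<'E'
from h import *
A=lambda L:(np.array(L)+.5)/4.4-.5+[200,165]
B=lambda L:(np.array(L)+.5)/4.2-.5+[200,150]
ct,cs=arm.get_calibration("top"),arm.get_calibration("scene")
J=[(ct,[[0,4,34],[0,-168,34],[12,4,34],[12,-168,34],[-125,30,0],[-125,-170,0],[25,30,0],[-27,-15,30]],A([[88,85],[439,82],[88,62],[438,58],[46,346],[441,344],[49,55],[127,141]])),
(cs,[[0,-168,34],[12,-168,34],[0,4,34],[12,4,34],[-125,-170,0],[-125,30,0],[25,30,0],[-27,-15,30]],B([[268,178],[246,172],[103,397],[85,388],[465,295],[297,578],[46,459],[167,398]]))]
G=[(ct,[[12,45,40],[20,45,40],[12,-45,40],[20,-45,40],[-20,45,8],[-20,-45,8]],A([[709,110],[723,116],[637,277],[651,283],[638,98],[569,258]])),
(cs,[[12,45,40],[20,45,40],[12,-45,40],[20,-45,40],[-20,45,8],[-20,-45,8]],B([[397,50],[403,44],[493,133],[497,127],[353,114],[444,196]]))]
np.set_printoptions(precision=4,suppress=True)
for nm,o,z,q in(("jig",J,.012,[.55,0.05,0]),("ang",G,0,[.5,-.2,-2])):
    for oo in(o,o[:1],o[1:]):
        x,r=fit(oo,z,q); print(nm,x,np.degrees(x[2]))
        if oo is o: print(r.round(1).tolist())
for n,u in(("top",[324,264]),("top",[275,273]),("top",[354,156])):
    c=ct;d=c['R'].T@np.array([(u[0]-c['cx'])/c['fx'],(u[1]-c['cy'])/c['fy'],1]);o=-c['R'].T@c['t'];print(u,o+d*(.015-o[2])/d[2])
E
python3 m.py
```

```text
jig [ 0.5763  0.0109 -0.0148] -0.8492957428845932
[[-0.4, 0.3], [0.1, 0.0], [-0.3, 0.0], [0.2, 0.0], [-1.1, 0.7], [1.0, 0.2], [-0.6, -0.2], [-0.3, 0.1], [0.0, -1.0], [0.8, -1.3], [-0.5, 0.5], [-1.0, 0.5], [1.0, -1.1], [0.2, -0.1], [-1.6, -0.8], [0.2, -0.4]]
jig [ 0.5767  0.0105 -0.0165] -0.9468291217923812
jig [ 0.5756  0.0118 -0.0124] -0.7128237775049037
ang [ 0.5224 -0.2573 -2.0227] -115.89008346207999
[[-0.3, 0.0], [-0.1, 0.2], [-0.4, -0.0], [-0.1, 0.1], [-0.1, 0.1], [-0.4, 0.1], [-0.8, -0.6], [0.2, -0.5], [-0.3, -0.1], [1.2, -0.1], [-0.4, -1.5], [0.5, -0.3]]
ang [ 0.5226 -0.2578 -2.0197] -115.71805702001272
ang [ 0.5218 -0.2557 -2.0249] -116.01753253948942
[324, 264] [ 0.402  -0.2054  0.015 ]
[275, 273] [ 0.3855 -0.0997  0.015 ]
[354, 156] [ 0.6405 -0.2825  0.015 ]
```

Jig corner is at (0.576, 0.011) with yaw -0.9°. The angle's origin is at (0.522, -0.257) with yaw -115.9°. I'll come down first, then go across to hover above the grip with the wrist turned by +140°, which keeps joint 6 in range for the later turn.

>>> drive_tool(
  plan="0 0 0 -0.29 0 0 0; 0 0 0 -0.29 0 0 0; 0 0 0 -0.29 0 0 0; 0 0.945 0.716 -0.29 0 0 0.779; 0 0.945 0.716 -0.29 0 0 0.779; 0 0.945 0.716 -0.29 0 0 0.779; 0 0.945 0.716 -0.29 0 0 0.779; 0 0.945 0.716 -0.29 0 0 0.779; 0 0.945 0.716 -0.29 0 0 0.779; 0 0.945 0.716 -0.29 0 0 0.779; 0 0.945 0.716 -0.29 0 0 0.779; 0 0.945 0.716 -0.29 0 0 0.779",
  squeeze=40,
)

```text
t: 1.3
tcp_pos: [0.4971, -0.285, 0.2884]
tcp_rot: [[-0.026, 1.0, -0.0], [1.0, 0.026, 0.0], [0.0, -0.0, -1.0]]
force: [-0.4, -0.6, 0.5]
finger_gap: 0.499
grasp_force: 0.0
```

```bash
cat > st.py <<'E'
from h import *
np.set_printoptions(precision=4,suppress=True)
s=arm.state();R=s['tcp_rot']
print('t',round(s['t'],2),'p',s['tcp_pos'],'yawx',np.degrees(np.arctan2(R[1,0],R[0,0])),'z',R[:,2],'F',s['force'],'gap',s['finger_gap'],s['grasp_force'],'q',np.array(s['joint_positions']))
E
python3 st.py
```

```text
t 1.3 p [ 0.4971 -0.285   0.2884] yawx 91.50083126196081 z [-0.0003  0.0002 -1.    ] F [-0.4064 -0.5713  0.5407] gap 0.49868798795534713 0.0 q [-0.6607  0.3688 -0.1666  1.0358 -0.0001  0.8839]
```

>>> drive_tool(
  plan="0 0 0 0 0 0 0.348; 0 0 0 0 0 0 0.348; 0 0 0 0 0 0 0.348; 0 0 0 0 0 0 0.348; 0 0 0 0 0 0 0.348; 0 0 0 0 0 0 0.348; 0 0 0 0 0 0 0.348; 0 0 0 0 0 0 0.348; 0 0 0 0 0 0 0.348; 0 0 0 0 0 0 0.348",
)

```text
t: 2.3
tcp_pos: [0.4957, -0.2866, 0.2884]
tcp_rot: [[-0.897, 0.443, -0.001], [0.443, 0.897, 0.001], [0.001, 0.0, -1.0]]
force: [0.3, 0.0, 0.3]
finger_gap: 0.502
grasp_force: 0.0
```

```bash
python3 st.py
python3 - <<'E'
from h import *
import cv2,json
c=arm.get_calibration("wrist");im=arm.snapshot("wrist")
np.savez("w1.npz",**c)
cv2.imwrite("pics/w1.png",im[:,:,::-1])
P=[[12,45,40],[20,45,40],[12,-45,40],[20,-45,40],[-20,45,8],[-20,-45,8]]
print(pr(c,T([.5224,-.2573,-2.0227],P,0)))
E
```

```text
t 2.3 p [ 0.4957 -0.2866  0.2884] yawx 153.71647216101684 z [-0.0005  0.0005 -1.    ] F [0.3472 0.0242 0.3052] gap 0.5019411899539957 0.0 q [-0.6644  0.3682 -0.1676  1.0357  0.0001 -0.2057]
[[320.10742389 302.50357629]
 [307.82293247 302.582357  ]
 [323.57883715 164.95840585]
 [309.92893673 165.05286156]
 [359.11465184 280.01855765]
 [365.95811596 157.2537185 ]]
```

View pics/w1.png

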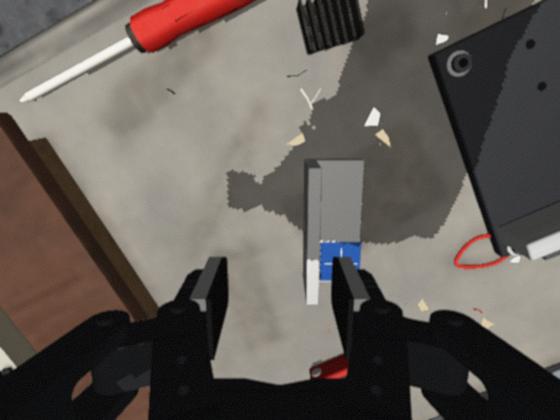

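The wrist picture shows the angle's upright top running from (306,161) to (312,304), and the flat leg's free corners at (364,160) and (361,280). That is within 1–3 px of the prediction. I'll refine the fit with it.

```bash
cat >> m.py <<'E'
print('---')
w=dict(np.load("w1.npz"))
W=(w,[[12,45,40],[20,45,40],[20,-45,40],[-20,45,8],[-20,-45,8]],np.array([[318,304],[307,304],[306,161],[361,280],[364,160]]))
for o in(G+[W],[W]):
    x,r=fit(o,0,[.52,-.257,-2]);print(x,np.degrees(x[2]),r[-5:].round(1).tolist())
    print('grip',T(x,[[16,0,20]],0))
E
python3 m.py | sed -n '/---/,$p'
```

```text
---
[ 0.5224 -0.2583 -2.0141] -115.39979561287268 [[1.3, -0.7], [0.0, -0.5], [1.7, 5.2], [-2.6, 0.4], [0.0, -2.3]]
grip [[ 0.5156 -0.2728  0.02  ]]
[ 0.5224 -0.2586 -2.0107] -115.20277470355578 [[1.1, -0.5], [-0.2, -0.3], [1.0, 5.5], [-2.8, 0.5], [-0.6, -2.2]]
grip [[ 0.5156 -0.2731  0.02  ]]
```

>>> drive_tool(
  plan="0 0.05 0.035 0 0 0 0.004; 0 0.05 0.035 -0.1 0 0 0.004; 0 0.05 0.035 -0.2 0 0 0.004; 0 0.05 0.035 -0.253 0 0 0.004; 0 0.05 0.035 -0.253 0 0 0.004; 0 0.05 0.035 -0.253 0 0 0.004",
)

```text
t: 2.95
tcp_pos: [0.5158, -0.2727, 0.1877]
tcp_rot: [[-0.902, 0.431, -0.0], [0.431, 0.902, 0.0], [0.001, 0.0, -1.0]]
force: [0.4, 0.6, 1.0]
finger_gap: 0.499
grasp_force: 0.0
```

>>> drive_tool(
  plan="-1 0 0 0 0 0 0; -1 0 0 0 0 0 0; -1 0 0 0 0 0 0; -1 0 0 0 0 0 0; -1 0 0 0 0 0 0; -1 0 0 0 0 0 0; -1 0 0 0 0 0 0; -1 0 0 0 0 0 0",
)

```text
t: 3.75
tcp_pos: [0.5165, -0.2733, 0.1893]
tcp_rot: [[-0.903, 0.431, 0.003], [0.431, 0.903, -0.002], [-0.003, -0.001, -1.0]]
force: [-0.2, 0.1, 6.4]
finger_gap: 0.081
grasp_force: 40.4
```

```bash
python3 st.py
```

```text
t 3.75 p [ 0.5165 -0.2733  0.1893] yawx 154.49540085599358 z [ 0.0028 -0.0021 -1.    ] F [-0.1926  0.1164  6.3548] gap 0.08086569183616937 40.40468215942383 q [-0.624   0.4793 -0.2653  0.8226 -0.     -0.1788]
```

The fingertips touched the flat leg lightly (6 N) as they closed, but the grip is good. I'll lift a little, then turn and carry the angle over the plate, short of both fence and bush.

>>> drive_tool(
  plan="-1 0 0 0.08 0 0 0; -1 0 0 0.15 0 0 0; -1 0 0 0.15 0 0 0.04; -1 0.01 0.05 0.15 0 0 0.08; -1 0.01 0.1 0.15 0 0 0.127; -1 0.01 0.15 0.15 0 0 0.174; -1 0.02 0.2 0.15 0 0 0.221; -1 0.02 0.25 0.15 0 0 0.268; -1 0.03 0.3 0.15 0 0 0.315; -1 0.04 0.36 0.15 0 0 0.362; -1 0.048 0.42 0.15 0 0 0.409; -1 0.048 0.475 0.15 0 0 0.456",
)

```text
t: 4.95
tcp_pos: [0.5351, -0.0816, 0.2477]
tcp_rot: [[-0.545, -0.838, 0.0], [-0.838, 0.545, 0.0], [-0.0, -0.0, -1.0]]
force: [-0.3, -0.2, -2.6]
finger_gap: 0.087
grasp_force: 39.3
```

>>> drive_tool(
  plan="-1 0 0 0 0 0 0.046; -1 0 0 0 0 0 0.092; -1 0 0 0 0 0 0.138; -1 0 0 0 0 0 0.181; -1 0 0 0 0 0 0.181; -1 0 0 0 0 0 0.181; -1 0 0 0 0 0 0.181",
)

```text
t: 5.65
tcp_pos: [0.5349, -0.0827, 0.2476]
tcp_rot: [[-0.017, -1.0, -0.0], [-1.0, 0.017, 0.0], [-0.0, 0.0, -1.0]]
force: [0.2, 0.5, -1.9]
finger_gap: 0.085
grasp_force: 39.3
```

```bash
python3 st.py
python3 - <<'E'
from h import *
import cv2
np.savez("w2.npz",**arm.get_calibration("wrist"))
w=arm.snapshot("wrist")
cv2.imwrite("pics/w2.png",w[:,:,::-1])
E
```

```text
t 5.65 p [ 0.5349 -0.0827  0.2476] yawx -90.96561171555524 z [-0.0002  0.     -1.    ] F [ 0.1705  0.5074 -1.9314] gap 0.08506900422475731 39.330021142959595 q [-0.3017  0.3483 -0.3077  0.915  -0.     -1.8557]
```

View pics/w2.png

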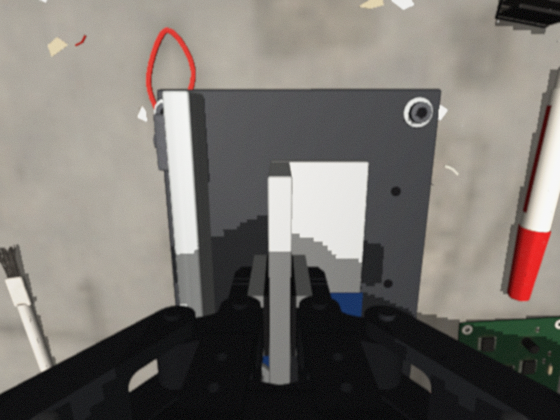

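The angle is held parallel to the fence (its white strip is at columns 165–190), short of the fence, with the flat leg towards -x. The jig end to be loaded is at the bottom. I'll lower it onto the plate, release slightly and rise.

>>> drive_tool(
  plan="-1 0 0 -0.06 0 0 0; -1 0 0 -0.1 0 0 0; -1 0 0 -0.115 0 0 0; -1 0 0 -0.115 0 0 0; -1 0 0 -0.115 0 0 0",
)

```text
t: 6.2
tcp_pos: [0.5352, -0.0827, 0.2019]
tcp_rot: [[-0.015, -1.0, 0.0], [-1.0, 0.015, -0.0], [0.0, -0.0, -1.0]]
force: [-0.2, 0.1, -1.9]
finger_gap: 0.087
grasp_force: 39.3
```

```bash
python3 st.py
```

```text
t 6.2 p [ 0.5352 -0.0827  0.2019] yawx -90.87400403952525 z [ 0.0004 -0.0001 -1.    ] F [-0.2175  0.1426 -1.8595] gap 0.0874483675019325 39.31313931941986 q [-0.3017  0.3972 -0.3638  0.8094  0.     -1.8572]
```

Not touching yet. I'll go a little lower.

>>> drive_tool(
  plan="-1 0 0 -0.004 0 0 0; -1 0 0 -0.006 0 0 0; -1 0 0 -0.006 0 0 0",
)

```text
t: 6.5
tcp_pos: [0.5352, -0.0828, 0.2013]
tcp_rot: [[-0.015, -1.0, 0.002], [-1.0, 0.015, -0.001], [0.001, -0.002, -1.0]]
force: [-4.6, 0.3, 13.9]
finger_gap: 0.086
grasp_force: 41.6
```

>>> drive_tool(
  plan="-1 0 0 0.005 0 0 0; -0.5 0 0 0.005 0 0 0; -0.5 0 0 0.005 0 0 0; -0.5 0 0 0.005 0 0 0; -0.5 0 0 0.03 0 0 0; -0.5 0 0 0.12 0 0 0; -0.5 0 0 0.15 0 0 0; -1 -0.08 0 0.15 0 0 0; -1 -0.08 0 0.15 0 0 0; -1 -0.08 0 0.15 0 0 0; -1 -0.08 0 0.15 0 0 0; -1 -0.08 0 0.15 0 0 0",
)

```text
t: 7.7
tcp_pos: [0.5037, -0.0828, 0.2591]
tcp_rot: [[-0.014, -1.0, 0.001], [-1.0, 0.014, -0.0], [0.0, -0.001, -1.0]]
force: [0.7, 0.3, 0.0]
finger_gap: -0.004
grasp_force: 0.0
```

```bash
python3 st.py
python3 - <<'E'
from h import *
import cv2
np.savez("w3.npz",**arm.get_calibration("wrist"))
cv2.imwrite("pics/w3.png",arm.snapshot("wrist")[:,:,::-1])
E
```

```text
t 7.7 p [ 0.5037 -0.0828  0.2591] yawx -90.82810820420747 z [ 0.0006 -0.0002 -1.    ] F [0.6975 0.2843 0.0227] gap -0.0038971968179410507 0.0 q [-0.3203  0.2833 -0.3695  0.9173  0.     -1.8767]
```

View pics/w3.png

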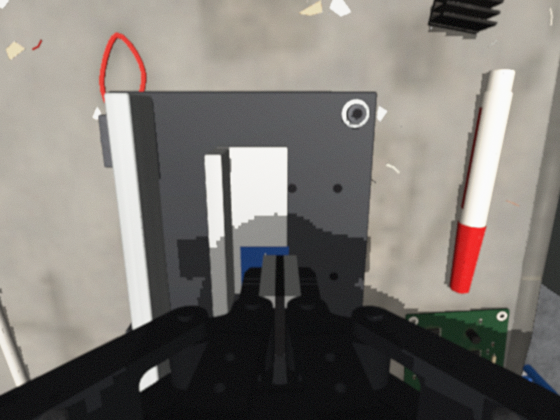

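The angle stands on the plate: upright top end at (206–221,154), flat leg corner at (288,147), fence end top at (107–130,94). I'll measure the angle relative to the jig.

Run:
```python
from h import *
np.set_printoptions(precision=4,suppress=True)
w=dict(np.load("w3.npz"))
x,r=fit([(w,[[20,-45,40],[12,-45,40],[-20,-45,8]],np.array([[205,154],[221,154],[288,147]]))],.012,[.53,-.09,0]);print('ang',x,r.round(1).tolist())
y,r=fit([(w,[[0,-168,34],[12,-168,34],[-125,-170,0]],np.array([[130,94],[107,94],[377,92]]))],.012,[.57,.01,0]);print('jig',y,r.round(1).tolist())
q=[.5763,.0109,-.0148]
print('pred jig',pr(w,T(q,[[0,-168,34],[12,-168,34],[-125,-170,0]],.012)))
d=T(x,[[20,45,0]],0)[0,:2]-y[:2];print('heel rel wristjig',d, 'rel fit jig',T(x,[[20,45,0]],0)[0,:2]-q[:2])
```

```text
ang [ 0.5201 -0.0849 -0.0188] [[-0.5, -0.0], [0.5, 0.0], [-0.0, -0.0]]
jig [ 0.5757  0.01   -0.0146] [[0.2, 0.1], [-2.5, 0.1], [2.4, 0.0]]
pred jig [[129.2483  96.0154]
 [103.6022  96.0074]
 [378.3251  93.735 ]]
heel rel wristjig [-0.0348 -0.0504] rel fit jig [-0.0354 -0.0512]
```

Heel is at (-35,-51) mm in the jig frame, nearly parallel. I'll drop the closed fingers inside the corner and push towards the fence.

>>> drive_tool(
  plan="-1 0 -0.005 -0.07 0 0 0; -1 0 -0.005 -0.135 0 0 0; -1 0.02 -0.005 -0.135 0 0 0; -1 0.04 -0.005 -0.135 0 0 0; -1 0.055 -0.005 -0.135 0 0 0; -1 0.07 -0.005 -0.135 0 0 0; -1 0.085 -0.005 -0.135 0 0 0; -1 0.095 -0.005 -0.135 0 0 0; -1 0.105 -0.005 -0.135 0 0 0; -1 0.105 -0.005 -0.135 0 0 0",
)

```text
t: 8.75
tcp_pos: [0.5456, -0.0847, 0.2053]
tcp_rot: [[-0.014, -1.0, 0.001], [-1.0, 0.014, -0.0], [0.0, -0.001, -1.0]]
force: [-0.3, 0.8, 0.3]
finger_gap: -0.0
grasp_force: 0.1
```

>>> drive_tool(
  plan="-1 0.01 0 0 0 0 0; -1 0.02 0 0 0 0 0; -1 0.025 0 0 0 0 0; -1 0.025 0 0 0 0 0",
)

```text
t: 9.15
tcp_pos: [0.5543, -0.0846, 0.205]
tcp_rot: [[-0.015, -1.0, -0.002], [-1.0, 0.015, -0.0], [0.0, 0.002, -1.0]]
force: [-5.1, -0.2, 3.6]
finger_gap: 0.002
grasp_force: 2.6
```

>>> drive_tool(
  plan="-1 0.005 0 0 0 0 0; -1 0.005 0 0 0 0 0; -1 0.005 0 0 0 0 0",
)

```text
t: 9.45
tcp_pos: [0.5551, -0.0846, 0.2047]
tcp_rot: [[-0.015, -1.0, -0.005], [-1.0, 0.015, -0.0], [0.0, 0.005, -1.0]]
force: [-8.3, -0.9, 6.3]
finger_gap: 0.002
grasp_force: 4.7
```

```bash
python3 st.py
```

```text
t 9.45 p [ 0.5551 -0.0846  0.2047] yawx -90.85893334051173 z [-0.0052 -0.0002 -1.    ] F [-8.295  -0.9182  6.262 ] gap 0.002346147374320561 4.723461762769148 q [-0.2938  0.4288 -0.3043  0.8426 -0.0017 -1.8496]
```

Against the fence. I'll back off, move along -y past the plain end, drop down and push the end towards the stop.

>>> drive_tool(
  plan="-1 -0.02 0 0.015 0 0 0; -1 -0.02 0 0.02 0 0 0; -1 -0.02 -0.09 0.02 0 0 0; -1 -0.02 -0.18 0.02 0 0 0; -1 -0.02 -0.185 0.02 0 0 0; -1 0 -0.185 0 0 0 0; -1 0 -0.185 -0.012 0 0 0; -1 0 -0.185 -0.012 0 0 0; -1 0 -0.185 -0.012 0 0 0",
)

```text
t: 10.35
tcp_pos: [0.5568, -0.1575, 0.1998]
tcp_rot: [[-0.013, -1.0, -0.001], [-1.0, 0.013, 0.001], [-0.001, 0.001, -1.0]]
force: [-0.8, 0.6, 0.5]
finger_gap: -0.001
grasp_force: 0.0
```

>>> drive_tool(
  plan="-1 0 0.015 0 0 0 0; -1 0 0.03 0 0 0 0; -1 0 0.045 0 0 0 0; -1 0 0.06 0 0 0 0; -1 0 0.06 0 0 0 0",
)

```text
t: 10.85
tcp_pos: [0.5569, -0.1336, 0.2004]
tcp_rot: [[-0.013, -1.0, -0.0], [-1.0, 0.013, 0.0], [-0.0, 0.0, -1.0]]
force: [-0.3, 0.3, -0.1]
finger_gap: -0.001
grasp_force: 0.0
```

>>> drive_tool(
  plan="-1 0 0.015 0 0 0 0; -1 0 0.03 0 0 0 0; -1 0 0.045 0 0 0 0; -1 0.001 0.06 0 0 0 0; -1 0.001 0.075 0 0 0 0; -1 0.0015 0.09 0 0 0 0; -1 0.0015 0.098 0 0 0 0; -1 0.0015 0.098 0 0 0 0",
)

```text
t: 11.65
tcp_pos: [0.5576, -0.0949, 0.2003]
tcp_rot: [[-0.014, -1.0, -0.0], [-1.0, 0.014, 0.0], [-0.0, 0.0, -1.0]]
force: [0.5, -0.7, 0.3]
finger_gap: -0.0
grasp_force: 0.0
```

```bash
python3 st.py
python3 - <<'E'
from h import *
import cv2
w=arm.snapshot("wrist");t=arm.snapshot("scene")[190:260,200:290]
t=cv2.resize(t,(540,420),interpolation=cv2.INTER_CUBIC)
cv2.imwrite("pics/s4.png",np.hstack([cv2.resize(w[0:420,80:340],(260,420)),t])[:,:,::-1])
E
```

```text
t 11.65 p [ 0.5576 -0.0949  0.2003] yawx -90.78941966941714 z [-0.0002  0.0001 -1.    ] F [ 0.528  -0.657   0.3357] gap -0.0003530062896296406 0.0 q [-0.3105  0.4384 -0.3017  0.831  -0.     -1.8676]
```

View pics/s4.png

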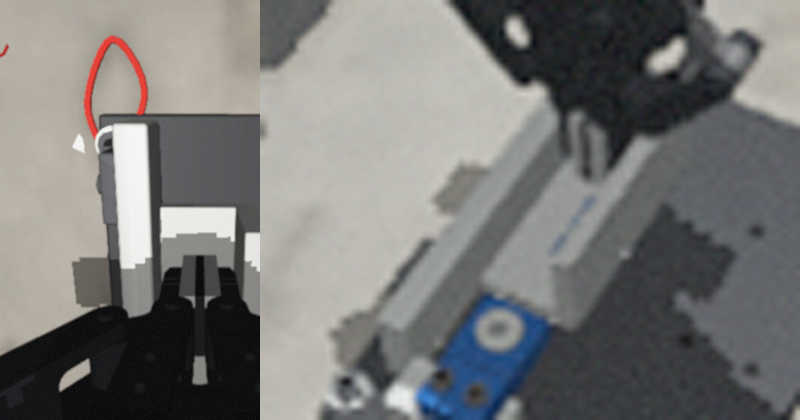

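That doesn't look right: the angle seems to have an upright wall on the -x side now. I'll rise clear and look properly.

>>> drive_tool(
  plan="-1 0 0 0.1 0 0 0; -1 0 0 0.2 0 0 0; -1 -0.1 -0.1 0.25 0 0 0; -1 -0.2 -0.2 0.25 0 0 0; -1 -0.2 -0.3 0.25 0 0 0; -1 -0.2 -0.3 0.25 0 0 0",
)

```text
t: 12.35
tcp_pos: [0.4764, -0.2201, 0.3012]
tcp_rot: [[-0.021, -1.0, 0.002], [-1.0, 0.021, -0.003], [0.003, -0.002, -1.0]]
force: [-0.0, -0.1, 0.1]
finger_gap: -0.001
grasp_force: 0.0
```

```bash
python3 st.py
python3 - <<'E'
from h import *
import cv2
np.savez("w5.npz",**arm.get_calibration("wrist"))
w=arm.snapshot("wrist");s=arm.snapshot("scene");t=arm.snapshot("top")
for n,i in zip("wst",(w,s,t)): cv2.imwrite(f"pics/5{n}.png",i[:,:,::-1])
k=cv2.INTER_CUBIC
a=cv2.resize(s[185:275,205:305],(400,360),interpolation=k); b=cv2.resize(t[165:255,200:300],(400,360),interpolation=k)
c=cv2.resize(w[60:420],(373,240))
o=np.zeros((600,800,3),np.uint8);o[:360,:400]=a;o[:360,400:]=b;o[360:,:373]=c
cv2.imwrite("pics/m5.png",o[:,:,::-1])
E
```

```text
t 12.35 p [ 0.4764 -0.2201  0.3012] yawx -91.21689946211558 z [ 0.0018 -0.0031 -1.    ] F [-0.0021 -0.1114  0.12  ] gap -0.0009990828777085175 0.0 q [-0.5855  0.2707 -0.2732  1.0237 -0.0017 -2.1351]
```

View pics/m5.png

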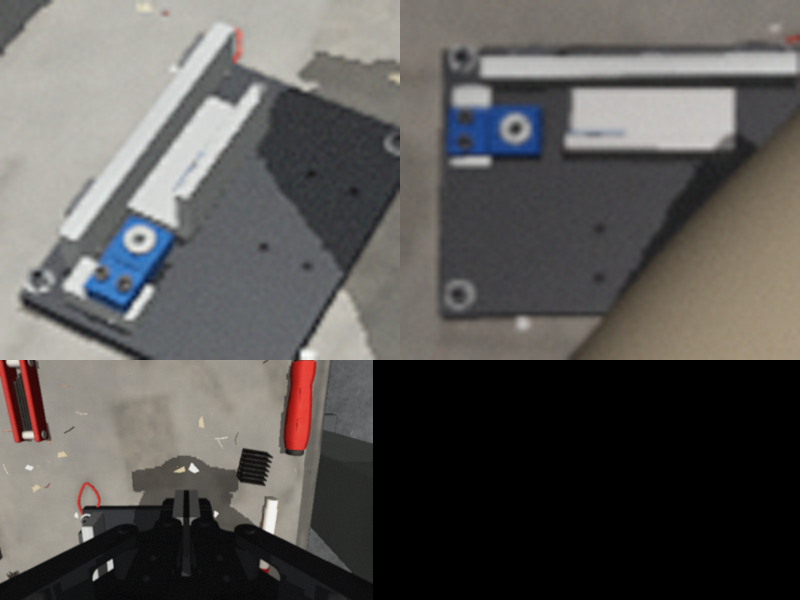

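The angle has tipped over about its length. Its former upright now lies on the plate towards the fence, and the blue-patched leg stands on the -x side. The knuckles must have pushed too high.

To mend it, I'll pinch the standing leg, lift, tilt it back past 45°, set it down and let it fall onto its proper leg. First I need its present position.

```bash
cat > m2.py <<'E'
from h import *
np.set_printoptions(precision=4,suppress=True)
ct,cs=arm.get_calibration("top"),arm.get_calibration("scene")
A=lambda L:(np.array(L)-[400,0]+.5)/4-.5+[200,165]
B=lambda L:(np.array(L)+.5)/4-.5+[205,185]
O=[(ct,[[40,90,8],[40,0,8],[0,90,40],[8,90,40],[0,0,40]],A([[572,88],[735,88],[565,151],[565,138],[737,151]])),
(cs,[[40,0,8],[40,90,8],[0,0,40],[8,0,40]],B([[213,97],[131,206],[265,87],[253,84]]))]
for o in(O,O[:1],O[1:]):
    x,r=fit(o,.012,[.53,-.13,0]);print(x,r.round(1).tolist());print('grip',T(x,[[4,45,0]],0)[0])
E
python3 m2.py
```

```text
[ 0.5326 -0.1213 -0.0188] [[-0.3, 0.6], [-0.2, 0.3], [-0.2, 0.0], [-0.2, -0.5], [-0.6, -0.3], [-0.7, -0.4], [-0.4, -0.1], [1.1, -0.6], [1.0, -1.1]]
grip [ 0.5375 -0.0764  0.    ]
[ 0.5327 -0.1219 -0.0189] [[0.0, 0.6], [0.1, 0.3], [0.1, -0.0], [0.1, -0.5], [-0.3, -0.3]]
grip [ 0.5375 -0.077   0.    ]
[ 0.5324 -0.1195 -0.0232] [[-0.9, 0.1], [-0.8, 0.4], [0.9, -0.1], [0.8, -0.6]]
grip [ 0.5374 -0.0746  0.    ]
```

>>> drive_tool(
  plan="-0.4 0.05 0.11 0 0 0 0; -0.4 0.1 0.22 0 0 0 0; -0.4 0.15 0.346 0 0 0 0; -0.4 0.15 0.346 0 0 0 0; -0.4 0.15 0.346 0 0 0 0; -0.4 0.15 0.346 -0.1 0 0 0; -0.4 0.15 0.346 -0.17 0 0 0; -0.4 0.15 0.346 -0.22 0 0 0; -0.4 0.15 0.346 -0.235 0 0 0; -0.4 0.15 0.346 -0.235 0 0 0",
)

```text
t: 13.5
tcp_pos: [0.5369, -0.0776, 0.2055]
tcp_rot: [[-0.015, -1.0, -0.002], [-1.0, 0.015, 0.001], [-0.001, 0.002, -1.0]]
force: [-0.1, -0.8, 0.2]
finger_gap: 0.298
grasp_force: 0.0
```

>>> drive_tool(
  plan="-1 0 0 0 0 0 0; -1 0 0 0 0 0 0; -1 0 0 0 0 0 0; -1 0 0 0 0 0 0; -1 0 0 0 0 0 0; -1 0 0 0 0 0 0",
)

```text
t: 14.1
tcp_pos: [0.5382, -0.0774, 0.2076]
tcp_rot: [[-0.015, -1.0, 0.002], [-1.0, 0.015, -0.001], [0.001, -0.002, -1.0]]
force: [0.2, -0.8, 5.5]
finger_gap: 0.08
grasp_force: 43.9
```

>>> drive_tool(
  plan="-1 0 0 0.08 0 0 0; -1 -0.02 0 0.175 0 0 0; -1 -0.08 0 0.19 0 -0.045 0; -1 -0.14 0 0.18 0 -0.09 0; -1 -0.2 0 0.16 0 -0.135 0; -1 -0.26 0 0.13 0 -0.18 0; -1 -0.32 0 0.09 0 -0.225 0; -1 -0.378 0 0.05 0 -0.27 0; -1 -0.378 0 0.04 0 -0.29 0; -1 -0.378 0 0.04 0 -0.29 0; -1 -0.378 0 0.04 0 -0.29 0",
)

```text
t: 15.2
tcp_pos: [0.431, -0.0997, 0.2683]
tcp_rot: [[0.004, -0.653, 0.758], [-1.0, 0.015, 0.018], [-0.023, -0.758, -0.652]]
force: [-0.2, -0.1, -1.5]
finger_gap: 0.084
grasp_force: 43.7
```

```bash
python3 st.py
python3 - <<'E'
from h import *
import cv2
np.savez("w6.npz",**arm.get_calibration("wrist"))
for n in("wrist","scene","top"): cv2.imwrite(f"pics/6{n}.png",arm.snapshot(n)[:,:,::-1])
E
```

```text
t 15.2 p [ 0.431  -0.0997  0.2683] yawx -89.79733045332 z [ 0.7577  0.0177 -0.6524] F [-0.2401 -0.0764 -1.4763] gap 0.08353106956243476 43.71725678443909 q [-0.5262 -0.0835 -1.0274 -0.1538  0.407  -1.9206]
```

Joint 3 is at its limit here, so I'll do the re-seating on the free bench beside the jig, where there is more room behind.

>>> drive_tool(
  plan="-1 0 -0.1 0 0 0 0; -1 0 -0.2 0 0 0 0; -1 -0.03 -0.3 0 0 0 0; -1 -0.078 -0.35 -0.05 0 0 0; -1 -0.078 -0.35 -0.1 0 0 0; -1 -0.078 -0.35 -0.15 0 0 0; -1 -0.078 -0.35 -0.15 0 0 0; -1 -0.078 -0.35 -0.15 0 0 0",
)

```text
t: 16.15
tcp_pos: [0.4003, -0.2394, 0.2085]
tcp_rot: [[0.005, -0.652, 0.758], [-1.0, 0.015, 0.019], [-0.024, -0.758, -0.652]]
force: [-0.6, -0.5, -0.8]
finger_gap: 0.08
grasp_force: 43.7
```

```bash
python3 st.py
python3 - <<'E'
from h import *
import cv2
np.savez("w6.npz",**arm.get_calibration("wrist"))
for n in("wrist","scene","top"): cv2.imwrite(f"pics/6{n}.png",arm.snapshot(n)[:,:,::-1])
E
```

```text
t 16.15 p [ 0.4003 -0.2394  0.2085] yawx -89.72348034834131 z [ 0.7583  0.0194 -0.6516] F [-0.5957 -0.5081 -0.8379] gap 0.07958653331636105 43.74547719955444 q [-0.8792  0.1288 -0.9818 -0.1633  0.6391 -2.2313]
```

>>> drive_tool(
  plan="-1 -0.02 0 -0.05 0 -0.03 0; -1 -0.05 0 -0.1 0 -0.067 0; -1 -0.05 0 -0.15 0 -0.067 0; -1 -0.05 0 -0.19 0 -0.067 0; -1 -0.05 0 -0.19 0 -0.067 0; -1 -0.05 0 -0.19 0 -0.067 0",
)

```text
t: 16.9
tcp_pos: [0.4043, -0.2828, 0.1491]
tcp_rot: [[0.045, -0.506, 0.861], [-0.998, 0.013, 0.06], [-0.041, -0.862, -0.505]]
force: [-0.2, 0.2, -1.4]
finger_gap: 0.078
grasp_force: 43.8
```

```bash
python3 st.py
```

```text
t 16.9 p [ 0.4043 -0.2828  0.1491] yawx -87.40270904660588 z [ 0.8611  0.06   -0.5049] F [-0.1648  0.2009 -1.4318] gap 0.07808552776767029 43.77349019050598 q [-0.9719  0.3812 -1.0259 -0.5485  0.8405 -2.2349]
```

>>> drive_tool(
  plan="-1 0.02 0 -0.03 0 0 0; -1 0.02 0 -0.06 0 0 0; -1 0.02 0 -0.075 0 0 0; -1 0.02 0 -0.075 0 0 0",
)

```text
t: 17.3
tcp_pos: [0.4131, -0.2843, 0.1196]
tcp_rot: [[0.046, -0.507, 0.86], [-0.998, 0.013, 0.061], [-0.042, -0.862, -0.506]]
force: [-0.1, 0.1, -2.1]
finger_gap: 0.081
grasp_force: 43.7
```

```bash
python3 st.py
python3 - <<'E'
from h import *
import cv2
s=arm.snapshot("scene");w=arm.snapshot("wrist");t=arm.snapshot("top")
np.savez("w7.npz",**arm.get_calibration("wrist"))
for n,i in(("w",w),("s",s),("t",t)): cv2.imwrite(f"pics/7{n}.png",i[:,:,::-1])
E
```

```text
t 17.3 p [ 0.4131 -0.2843  0.1196] yawx -87.33401234492271 z [ 0.8605  0.0613 -0.5058] F [-0.1167  0.1254 -2.1343] gap 0.0811089722954862 43.69269669055939 q [-0.9563  0.4767 -1.0265 -0.655   0.8307 -2.2193]
```

>>> drive_tool(
  plan="-1 0 0 -0.008 0 0 0; -1 0 0 -0.016 0 0 0; -1 0 0 -0.016 0 0 0",
)

```text
t: 17.75
tcp_pos: [0.4133, -0.2852, 0.1128]
tcp_rot: [[0.046, -0.508, 0.86], [-0.998, 0.013, 0.061], [-0.042, -0.861, -0.506]]
force: [-0.3, -0.2, -0.8]
finger_gap: 0.08
grasp_force: 43.7
```

>>> drive_tool(
  plan="-1 0 0 -0.008 0 0 0; -1 0 0 -0.008 0 0 0; -1 0 0 -0.008 0 0 0",
)

```text
t: 18.05
tcp_pos: [0.4135, -0.2854, 0.1097]
tcp_rot: [[0.047, -0.508, 0.86], [-0.998, 0.013, 0.062], [-0.043, -0.861, -0.507]]
force: [0.3, -0.3, -1.3]
finger_gap: 0.082
grasp_force: 43.7
```

>>> drive_tool(
  plan="-0.6 0 0 0 0 0 0; -0.6 0 0 0 0 0 0; -0.6 0 0 0 0 0 0; -0.6 0 0 0 0 0 0",
)

```text
t: 18.45
tcp_pos: [0.4137, -0.2856, 0.1101]
tcp_rot: [[0.047, -0.508, 0.86], [-0.998, 0.012, 0.062], [-0.042, -0.861, -0.506]]
force: [0.3, -0.5, 0.4]
finger_gap: 0.199
grasp_force: 0.0
```

```bash
python3 st.py
python3 - <<'E'
from h import *
import cv2
s=arm.snapshot("scene");w=arm.snapshot("wrist");t=arm.snapshot("top")
np.savez("w8.npz",**arm.get_calibration("wrist"))
for n,i in(("w",w),("s",s),("t",t)): cv2.imwrite(f"pics/8{n}.png",i[:,:,::-1])
E
```

```text
t 18.45 p [ 0.4137 -0.2856  0.1101] yawx -87.31164503564017 z [ 0.8603  0.0616 -0.5061] F [ 0.2507 -0.5397  0.4029] gap 0.19925554129375259 0.048805405387923884 q [-0.957   0.5055 -1.0264 -0.6826  0.8312 -2.2208]
```

>>> drive_tool(
  plan="-0.6 -0.02 -0.023 0.012 0 0 0; -0.6 -0.04 -0.046 0.024 0 0 0; -0.6 -0.06 -0.07 0.036 0 0 0; -0.6 -0.08 -0.093 0.048 0 0 0; -0.6 -0.1 -0.116 0.06 0 0 0; -0.6 -0.12 -0.14 0.072 0 0 0; -0.6 -0.14 -0.163 0.1 0 0 0; -0.6 -0.16 -0.19 0.13 0 0 0; -0.6 -0.16 -0.22 0.2 0 0.04 0; -0.6 -0.16 -0.22 0.3 0 0.08 0; -0.6 -0.16 -0.22 0.4 0 0.12 0; -0.6 -0.16 -0.22 0.45 0 0.16 0",
)

```text
t: 19.8
tcp_pos: [0.3491, -0.3735, 0.2925]
tcp_rot: [[0.021, -0.854, 0.52], [-0.998, 0.012, 0.06], [-0.058, -0.52, -0.852]]
force: [1.3, -1.1, -1.8]
finger_gap: 0.2
grasp_force: 0.0
```

```bash
python3 st.py
python3 - <<'E'
from h import *
import cv2
s=arm.snapshot("scene");w=arm.snapshot("wrist");t=arm.snapshot("top")
np.savez("w9.npz",**arm.get_calibration("wrist"))
for n,i in(("w",w),("s",s),("t",t)): cv2.imwrite(f"pics/9{n}.png",i[:,:,::-1])
# numeric look at bright/blue in top
print(pr("top",np.array([[.55,-.28,0]])),pr("scene",np.array([[.55,-.28,0]])),pr(dict(np.load("w9.npz")),np.array([[.55,-.28,0]])))
for n,i in(("top",t),("scene",s)):
    h=cv2.cvtColor(i,cv2.COLOR_RGB2HSV);m=cv2.inRange(h,(100,140,80),(125,255,255))
    k,l,st,c=cv2.connectedComponentsWithStats(m)
    print(n,[(st[j][:5].tolist()) for j in range(1,k) if st[j][4]>8])
E
```

```text
t 19.8 p [ 0.3491 -0.3735  0.2925] yawx -88.81058231797536 z [ 0.5199  0.06   -0.8521] F [ 1.2795 -1.1366 -1.8395] gap 0.2001496287451404 0.0 q [-1.1011  0.1572 -0.5034  0.7     0.5129 -2.6211]
[[353.93546974 196.95624725]] [[294.29899198 174.93947915]] [[265.26001017 261.62067751]]
top [[380, 0, 66, 45, 1454], [212, 192, 23, 12, 169], [63, 259, 38, 17, 99], [70, 264, 33, 25, 103], [183, 286, 4, 3, 10], [0, 349, 41, 13, 190], [0, 349, 73, 71, 4297]]
scene [[361, 4, 40, 31, 711], [212, 32, 28, 22, 190], [218, 35, 24, 33, 186], [152, 91, 15, 11, 85], [123, 95, 50, 51, 379], [119, 121, 13, 11, 88], [97, 146, 18, 26, 98], [226, 241, 22, 22, 178], [300, 328, 3, 4, 11], [217, 409, 5, 11, 13]]
```

```bash
cat > asc.py <<'E'
import cv2,sys
def asc(f,x0,x1,y0,y1):
    i=cv2.imread(f);h=cv2.cvtColor(i,cv2.COLOR_BGR2HSV)
    for y in range(y0,y1):
        r=''
        for x in range(x0,x1):
            H,S,V=map(int,h[y,x]); r+='B' if 100<=H<=125 and S>110 else 'R' if (H<8 or H>172) and S>120 else ' .:-=+*#%@'[min(9,V*10//256)]
        print(y,r)
a=sys.argv;asc(a[1],*map(int,a[2:6]))
E
echo cols 320-400;python3 asc.py pics/9t.png 320 400 170 230;echo; python3 asc.py pics/9s.png 260 340 150 205
```

```text
cols 320-400
170 +++++*##*#%%%%%%%%%%%%%%%%%%%%%%%%%%%%%%%%%%%%%%%#++++++++++++++++++++++++++++++
171 ++++++**+*%%%%%%%%%%%%%%%@%%%%%%%%%%%%%%%%%%%%%%%#*+++++++++++++++++++++++++++++
172 ++++++*+=*%%%%%@%%%%%%%%%%%%%%%%%%%%%%%%%%%%%%%%%%*+++++++++++++++++++++++++++++
173 ++++++++=+#%%%%%%%%%%%%%%%@%@%%%%%%%%%%%%%%%%%%%%%*+++++++++++++++++++++++++++++
174 ++++++++++#%%%%%@%%%@%%%%%%%%%%%%%%%%%%%%%%%%%%%%%#*++++++++++++++++++++++++++++
175 *+++++++++#%@@%@%%%@@@@%%%%%%%%%%%%%%%%%%@%%%%%%%%#**+++++++++++++++++++++++++++
176 +++++++++=#%@%%%@%@@%%@%%%%%%%%%%%%%%%%%%%%%%%%%%%####*+++++++++++++++++++++++++
177 +++++++++=#%%@%@%%%%%%%%%%%%%%@%%%%%%%%%%%@%%%%%%%%%%#*+++++++++++++++++++++++++
178 +++++++++=#@@%%%%%%#######%%%%@%%%%%%%%%%%%%%%%%%%%%%%*+++++++++++++++++++++++++
179 +++++++++=#%%###%%%%%%%%%%%%%@@%%%%%%%%@%%%%%%%%%%%%%#*+++++++++++++++++++++++++
180 ++++++++++#%%%%%%%%%%%%%%%%%%%%%%%%%%%%%%##*********++++++++++++++++++++++++++++
181 **+++++++=**#%%%%%%%%%%%@@%%###*********+==--::::::-==++++++++++++++++++++++++++
182 ++*++++++===*%%%##*********+===--::::::::::::.:::::-=++++++++++
[... 7988 characters left out ...]
####################
197 =--+%#################****########******##***#*#################################
198 ---+R################*****########************##################################
199 ---R#*###############*############*************#################################
200 ---+**##############****#*#******#*************#################################
201 -=-=-+**############********#*****###*********#####################**###########
202 -=-----=+*##########********###**#####**##***#####################*########*+*##
203 -==-------+*#######*************#*################################**#######*-:+*
204 ------------=+*#######************###########%############################*=:..:
```

```bash
python3 asc.py pics/9t.png 322 380 146 172;echo; python3 asc.py pics/9s.png 260 310 138 153; python3 st.py
```

```text
146 **++++***+++***+*+*+++++++++++++++++****+*+++++*++**++++++
147 +*+++++**+++**++**+++++++++++*+++++*+******+++++++*+++++++
148 +++++++*++*++**+**+++++++++++*+**+*********+++++++++*+++++
149 ++++++++++++++*++++*++++++++************#****RRRRRR*++++++
150 ++++++++++++++*RRRRRRRRRRRRRRRRRRRRRRRRRRRRRRRRRRRR*++++++
151 ++++++++++++++RRRRRRRRRRRRRRRRRRRRRRRRRRRRRRRRRRRRR+++++++
152 ***+++++++++=-RRRRRRRRRRRRRRRRRRRRRRRRRRRRRRRR=*#+++++++++
153 **+++++*++++-:-**+:RRRRRRRRRR:::::::::::RRR:R:+#%#++++++++
154 +*+++++++++=-:=#%*-:..:::::.:::::::::::::-==--+#%#*+++++++
155 +++++*++++++=-+%%#=::::::::..::::::::::::-==--+#%#*+++++++
156 ++++++++++++=-+%%#=:::::::.....:::::::::::----=#%#*+++++++
157 ++++++++++++=-+%%#=:::::::::::::::::::::::----+*#**+++++++
158 +***++++++++=-+#%#+----:------RRRRRRRRRRRRRRRRRR#RR**+++*+
159 +**+++++++++=-+#%#RRRRRRRRRRRRRRRRRRRRRRRRRRRRRRRRRR*+++++
160 **++*+++++++=-RRRRRRRRRRRRRRRRRRRRRRRRRRRRRRRRRRRRR+++++++
161 *++++*++++++=:RRRRRRRRRRRRRRRRRRRRRRRRRRRRRRRRR--:-=++++++
162 **++++++++++=:RRRRRRRRRRRRRRRRRRRRRRRRR::R:R:::::-=+++++++
163 ***+*+++**++=-::---:-----
[... 859 characters left out ...]
*++=--=-=
144 ####*************###########**##*#######*****++=--
145 *####****##*****##*#############******##*****##*++
146 #*#*#********#**#**#############***********#######
147 *******##****###*#**#*####*#*##************#####**
148 ******###*****###**##***##***##*###******##*##*#*#
149 ******RR*#******#**##*******##**####*********#****
150 ######RR*#***##**###*******#*#******************#*
151 #####RR*%%###%R##*###**#****####*******##**##*****
152 ####RRR#%@@%%RR*####*******#%%%***********#*******
t 19.95 p [ 0.3507 -0.3745  0.2933] yawx -88.70337399629625 z [ 0.5264  0.0575 -0.8483] F [ 1.0073 -0.3108  0.151 ] gap 0.20136506104174973 0.0 q [-1.1003  0.1573 -0.503   0.6931  0.5181 -2.6206]
```

```bash
cat > m3.py <<'E'
from h import *
np.set_printoptions(precision=4,suppress=True)
ct,cs=arm.get_calibration("top"),arm.get_calibration("scene")
O=[(ct,[[40,90,8],[40,0,8],[0,90,40],[0,0,40],[8,90,40],[8,0,40]],np.array([[330,168.7],[369,165.7],[331,182.5],[372.5,180],[331,178.5],[372.5,175.5]])),
(cs,[[40,0,8],[40,90,8],[0,0,40],[8,0,40],[4,90,40]],np.array([[276.5,157.5],[263.5,178.5],[290.5,152],[287,151.5],[276,174.5]]))]
for o in(O,O[:1],O[1:]):
    x,r=fit(o,0,[.53,-.3,0]);print(x,np.degrees(x[2]),r.round(1).tolist());print('grip',T(x,[[4,45,0]],0)[0])
E
python3 m3.py
```

```text
[ 0.5789 -0.3159  0.048 ] 2.749358830742851 [[-1.9, 0.0], [-1.0, 0.1], [0.3, 0.2], [0.5, -0.3], [0.0, 0.6], [0.1, 0.6], [0.1, -0.8], [-1.3, 0.0], [0.1, -0.3], [0.8, -0.6], [-1.0, -0.8]]
grip [ 0.5807 -0.2708  0.    ]
[ 0.5787 -0.3162  0.0335] 1.919926231902217 [[-1.6, -0.5], [-0.6, 0.2], [0.4, -0.3], [0.6, -0.2], [0.1, 0.1], [0.3, 0.7]]
grip [ 0.5812 -0.2711  0.    ]
[ 0.5787 -0.315   0.0838] 4.803917354257934 [[-0.2, -0.3], [-0.5, 1.0], [0.0, -0.1], [0.6, -0.3], [0.0, -0.2]]
grip [ 0.5789 -0.2698  0.    ]
```

```bash
cat > turn.py <<'E'
from h import *
import sys
from scipy.spatial.transform import Rotation as Q
y,tilt,px,py,pz=map(float,sys.argv[1:6])   # target yaw of tool x (deg), tilt towards finger-forward (deg), target pos
c,s=np.cos(np.radians(y)),np.sin(np.radians(y))
D=np.array([[c,s,0],[s,-c,0],[0,0,-1]]).T.T
R=np.column_stack([[c,s,0],[s,-c,0],[0,0,-1]])
R=(Q.from_rotvec(np.radians(tilt)*R[:,0])).as_matrix()@R
st=arm.state()
print('shift',(np.array([px,py,pz])-st['tcp_pos'])/.4,'turn',Q.from_matrix(R@np.array(st['tcp_rot']).T).as_rotvec()/np.pi,'z',R[:,2])
E
python3 turn.py -87.3 0 .5805 -.2708 .211; python3 turn.py -87.3 60 .5805 -.2708 .211
```

```text
shift [ 0.57451245  0.25927528 -0.20564003] turn [-0.02280539  0.1761566   0.01234144] z [ 0.  0. -1.]
shift [ 0.57451245  0.25927528 -0.20564003] turn [-0.01128009 -0.15690593  0.00343714] z [ 0.86506401  0.04079538 -0.5       ]
```

>>> drive_tool(
  plan="-0.4 0.1 0.05 0.05 -0.006 0.046 0.003; -0.4 0.2 0.1 0.05 -0.012 0.092 0.006; -0.4 0.3 0.15 0.05 -0.018 0.138 0.009; -0.4 0.42 0.2 0.05 -0.023 0.176 0.012; -0.4 0.52 0.24 0.05 -0.023 0.176 0.012; -0.4 0.575 0.259 0.02 -0.023 0.176 0.012; -0.4 0.575 0.259 -0.08 -0.023 0.176 0.012; -0.4 0.575 0.259 -0.08 -0.023 0.176 0.012",
)

```text
t: 20.75
tcp_pos: [0.5779, -0.2677, 0.2501]
tcp_rot: [[0.043, -0.999, -0.012], [-0.999, -0.044, 0.01], [-0.011, 0.012, -1.0]]
force: [-0.9, 0.2, 0.5]
finger_gap: 0.3
grasp_force: 0.0
```

```bash
python3 turn.py -87.3 0 .5805 -.2708 .211
python3 - <<'E'
from h import *
import cv2
c=arm.get_calibration("wrist");i=arm.snapshot("wrist");cv2.imwrite("pics/10w.png",i[:,:,::-1]);np.savez("w10.npz",**c)
print(pr(c,T([.5789,-.3159,.048],[[0,0,40],[8,0,40],[40,0,8],[0,90,40],[8,90,40],[40,90,8]],0)).round(1).tolist())
E
sed -i 's/range(y0,y1)/range(y0,y1,S)/;s/range(x0,x1)/range(x0,x1,S)/;s/^import cv2,sys/import cv2,sys\nS=int(sys.argv[6]) if len(sys.argv)>6 else 1/' asc.py
python3 asc.py pics/10w.png 150 400 100 320 4
```

```text
shift [ 0.00659273 -0.00766843 -0.09783496] turn [-0.00324849 -0.00386952  0.00115219] z [ 0.  0. -1.]
[[278.0, 146.0], [261.2, 146.1], [205.7, 139.7], [278.9, 313.1], [264.2, 313.2], [214.3, 285.7]]Traceback (most recent call last):
  File "asc.py", line 10, in <module>
    a=sys.argv;asc(a[1],*map(int,a[2:6]))
               ~~~^^^^^^^^^^^^^^^^^^^^^^^
  File "asc.py", line 5, in asc
    for y in range(y0,y1,S):
                         ^
UnboundLocalError: cannot access local variable 'S' where it is not associated with a value
```

```bash
sed -i 's/H,S,V=/H,Sa,V=/;s/S>1/Sa>1/g' asc.py; python3 asc.py pics/10w.png 180 320 116 250 3
```

```text
116 RRR-+++++++++++++++++++++++++++++++++++++++++++
119 RRR:+++++++++++++++++++++++++++++++++++++++++++
122 RR=:+++++++++++++++++++++++++++++++++++++++++++
125 RR+:-++++++++++++++++++++++++++++++++++++++++++
128 RR+::++++++++++++++++++++++++++++++++++++++++++
131 RR=::++++++++++++++++++++++++++++++++++++++++++
134 RR::-++++#*******###########:::::++++++++++++++
137 RRRR=++++%%%%%%%%%%%%%@@@%@%:::::++++++++++++++
140 RRRR+++++%%%%%%%%%%%%%%%%%@#%%%%#++++++++++++++
143 RRRR+++++%%%%%%%%%%%%%%%%%@#%%%%%++++++++++++++
146 RRRR+++++#%%%%%%%%%%%%%%%%%#%%%%%++++++++++++++
149 RRRR+++++#%%%%%%%%%%%%%%%%%#%%%%%++++++++++++++
152 RRRR=++++#%%%%%%%%%%%%%%%%%#%%%%%++++++++++++++
155 RRRR=++++#%%%%%%%%%%%%%%%%%#%%%%%++++++++++++++
158 RRRR+++++*%%%%%%%%%%%%%%%%%#%%%%%++++++++++++++
161 RRRR=++++*%%%%%%%%%%%%%%%%%%%%%%%++++++++++++++
164 RRRR=++++*%%%%%%%%%%%%%%%%%%%%%%%++++++++++++++
167 RRRR=++++*%%%%%%%%%%%%%%%%%%%%%%%++++++++++++++
170 RRRR=+++++%%%%%%%%%%%%%%%%%%%%%%%++++++++++++++
173 RRRR=+++++%%%%%%%%%%%%%%%%%%%%%%%++++++++++++++
176 RRRR-+++++%%%%%%%%%%%%%%%%%%%%%%%++++++++++++++
179 RRRR
[... 539 characters left out ...]
%%%%%%%%%%==++++++++++==
212 RRRRR+++++*%%%%%%%%%%#*#====%%%%%-:::-++++++===
215 RRRRR+++++*%%%%%%#%%+=======%%%%%-:-:-::+++++==
218 RRRRR++++++%%%%%%===========#+===----:-::-++++=
221 RRRRR++++++%%%%##================-----::::-+++=
224 RRRRR++++++%%%%==================----:---::--++
227 RRRRR++++++%%%#==================:---:---:-::-+
230 RRRRR-++---###===================:------:-::::-
233 RRRRR:-----======================::------:-:::-
236 RRRRR:-----======================:----:-:-:::::
239 RRRRR:-----======================--------::::::
242 RRRRR:-----======================--:------:::::
245 RRRR::-----======================----------::::
248 RRRR::------=====================-----:-----:::
```

The wrist image confirms the angle is standing on its blue-marked leg's edge, within 3 mm of the fit. I'll grip just the top of that leg this time, so the fingers clear the bench when tilted.

>>> drive_tool(
  plan="-0.4 0.006 -0.012 -0.03 -0.003 -0.004 0.001; -0.4 0.006 -0.012 -0.098 -0.003 -0.004 0.001; -0.4 0.006 -0.012 -0.098 -0.003 -0.004 0.001; -1 0.006 -0.012 -0.098 -0.003 -0.004 0.001; -1 0.006 -0.012 -0.098 -0.003 -0.004 0.001; -1 0.006 -0.012 -0.098 -0.003 -0.004 0.001; -1 0.006 -0.012 -0.098 -0.003 -0.004 0.001; -1 0.006 -0.012 -0.098 -0.003 -0.004 0.001",
  squeeze=60,
)

```text
t: 21.6
tcp_pos: [0.5822, -0.2747, 0.2195]
tcp_rot: [[0.045, -0.999, 0.011], [-0.999, -0.046, -0.007], [0.007, -0.011, -1.0]]
force: [0.6, -0.7, -0.3]
finger_gap: 0.002
grasp_force: 0.0
```

```bash
python3 st.py; python3 turn.py -87.3 60 .44 -.36 .22
```

```text
t 21.6 p [ 0.5822 -0.2747  0.2195] yawx -87.39437417539408 z [ 0.0108 -0.0068 -0.9999] F [ 0.5815 -0.7179 -0.2954] gap 0.001834309947146548 0.0 q [-0.5655  0.5441 -0.0688  0.9451  0.0001 -2.1818]
shift [-0.35542807 -0.21319916  0.00130674] turn [ 0.01737591 -0.32953695  0.00167714] z [ 0.86506401  0.04079538 -0.5       ]
```

>>> drive_tool(
  plan="-0.4 -0.003 0 0.02 0 0.002 0; -0.4 -0.003 0 0.02 0 0.002 0; -0.4 -0.003 0 0.02 0 0.002 0; -0.4 -0.003 0 -0.023 0 0.002 0; -0.4 -0.003 0 -0.023 0 0.002 0; -0.4 -0.003 0 -0.023 0 0.002 0; -1 -0.003 0 -0.023 0 0.002 0; -1 -0.003 0 -0.023 0 0.002 0; -1 -0.003 0 -0.023 0 0.002 0; -1 -0.003 0 -0.023 0 0.002 0",
)

```text
t: 22.6
tcp_pos: [0.5809, -0.2748, 0.2101]
tcp_rot: [[0.045, -0.999, 0.004], [-0.999, -0.045, -0.007], [0.007, -0.004, -1.0]]
force: [0.3, -0.6, 1.4]
finger_gap: 0.06
grasp_force: 58.9
```

```bash
python3 st.py; python3 turn.py -87.3 60 .44 -.36 .22
```

```text
t 22.6 p [ 0.5809 -0.2748  0.2101] yawx -87.39842748402586 z [ 0.0042 -0.0067 -1.    ] F [ 0.3465 -0.6111  1.3866] gap 0.05956759484878724 58.94614398479462 q [-0.566   0.5533 -0.0785  0.9319 -0.0034 -2.1822]
shift [-0.35229086 -0.21306071  0.02486751] turn [ 0.01734314 -0.33164405  0.00163808] z [ 0.86506401  0.04079538 -0.5       ]
```

>>> drive_tool(
  plan="-1 0 0 0.08 0 0 0; -1 -0.02 -0.03 0.16 0 0 0; -1 -0.06 -0.06 0.18 0.002 -0.045 0; -1 -0.12 -0.09 0.17 0.004 -0.09 0; -1 -0.18 -0.12 0.15 0.007 -0.135 0; -1 -0.24 -0.14 0.13 0.009 -0.18 0; -1 -0.3 -0.16 0.1 0.012 -0.225 0; -1 -0.352 -0.165 0.07 0.014 -0.27 0; -1 -0.352 -0.165 0.05 0.016 -0.315 0; -1 -0.352 -0.165 0.025 0.017 -0.332 0; -1 -0.352 -0.165 0.025 0.017 -0.332 0; -1 -0.352 -0.165 0.025 0.017 -0.332 0",
)

```text
t: 23.8
tcp_pos: [0.4397, -0.3405, 0.219]
tcp_rot: [[0.042, -0.502, 0.864], [-0.999, -0.018, 0.038], [-0.003, -0.865, -0.502]]
force: [0.3, -1.3, -0.9]
finger_gap: 0.061
grasp_force: 59.1
```

```bash
python3 st.py; python3 turn.py -87.3 63 .405 -.34 .125
```

```text
t 23.8 p [ 0.4397 -0.3405  0.219 ] yawx -87.57458170286874 z [ 0.864   0.0383 -0.502 ] F [ 0.3188 -1.3474 -0.9379] gap 0.0605913390249836 59.06128512695432 q [-0.9761  0.2877 -0.828  -0.2783  0.8288 -2.2525]
shift [-0.08685797  0.00126759 -0.23495287] turn [-0.00028014 -0.01743431  0.0014961 ] z [ 0.8900174   0.04197215 -0.4539905 ]
```

>>> drive_tool(
  plan="-1 -0.03 0 -0.06 0 -0.005 0; -1 -0.06 0 -0.12 0 -0.011 0; -1 -0.087 0 -0.18 0 -0.011 0; -1 -0.087 0 -0.24 0 -0.011 0; -1 -0.087 0 -0.27 0 -0.011 0; -1 -0.087 0 -0.27 0 -0.011 0; -1 -0.087 0 -0.27 0 -0.011 0",
)

```text
t: 24.5
tcp_pos: [0.406, -0.3414, 0.1122]
tcp_rot: [[0.043, -0.469, 0.882], [-0.999, -0.021, 0.038], [0.001, -0.883, -0.469]]
force: [-0.2, 0.2, -1.8]
finger_gap: 0.057
grasp_force: 59.1
```

>>> drive_tool(
  plan="-1 0 0 -0.01 0 0 0; -1 0 0 -0.015 0 0 0; -1 0 0 -0.015 0 0 0",
)

```text
t: 24.8
tcp_pos: [0.4054, -0.3408, 0.1059]
tcp_rot: [[0.043, -0.469, 0.882], [-0.999, -0.021, 0.038], [0.001, -0.883, -0.469]]
force: [-0.2, -0.8, -1.9]
finger_gap: 0.057
grasp_force: 59.1
```

>>> drive_tool(
  plan="-1 0 0 -0.008 0 0 0; -1 0 0 -0.015 0 0 0; -1 0 0 -0.015 0 0 0",
)

```text
t: 25.1
tcp_pos: [0.4054, -0.341, 0.1]
tcp_rot: [[0.044, -0.467, 0.883], [-0.999, -0.021, 0.038], [0.001, -0.884, -0.468]]
force: [-2.1, -1.1, 4.2]
finger_gap: 0.059
grasp_force: 59.9
```

>>> drive_tool(
  plan="-1 0 0 -0.005 0 0 0; -1 0 0 -0.005 0 0 0",
)

```text
t: 25.3
tcp_pos: [0.4054, -0.3412, 0.0985]
tcp_rot: [[0.044, -0.466, 0.883], [-0.999, -0.022, 0.038], [0.002, -0.884, -0.467]]
force: [-3.7, 0.4, 7.6]
finger_gap: 0.06
grasp_force: 60.7
```

```bash
python3 st.py
python3 - <<'E'
from h import *
import cv2
t=arm.snapshot("scene");cv2.imwrite("pics/11s.png",t[:,:,::-1])
print(pr("scene",np.array([[.585,-.29,0],[.585,-.38,0],[.54,-.33,.03]])))
E
```

```text
t 25.3 p [ 0.4054 -0.3412  0.0985] yawx -87.48728489655501 z [ 0.8835  0.038  -0.4669] F [-3.6697  0.4303  7.5705] gap 0.06030293353619561 60.74875514488667 q [-1.0447  0.5699 -0.9556 -0.6763  0.8997 -2.3   ]
[[283.93930684 168.32008106]
 [298.22878196 148.09440913]
 [306.28888348 155.86290092]]
```

Heel contact is felt at the expected height. I'll release slightly and back straight out along the tool axis.

>>> drive_tool(
  plan="-0.7 0 0 0 0 0 0; -0.7 0 0 0 0 0 0; -0.7 0 0 0 0 0 0; -0.7 -0.01 -0.01 0.004 0 0 0; -0.7 -0.02 -0.02 0.008 0 0 0; -0.7 -0.03 -0.03 0.012 0 0 0; -0.7 -0.04 -0.04 0.016 0 0 0; -0.7 -0.05 -0.05 0.02 0 0 0; -0.7 -0.06 -0.06 0.024 0 0 0; -0.7 -0.07 -0.07 0.028 0 0 0; -0.7 -0.07 -0.07 0.028 0 0 0",
)

```text
t: 26.45
tcp_pos: [0.3769, -0.3696, 0.1092]
tcp_rot: [[0.042, -0.469, 0.882], [-0.999, -0.02, 0.037], [0.001, -0.883, -0.469]]
force: [0.1, -1.1, 0.2]
finger_gap: 0.148
grasp_force: 0.0
```

```bash
python3 st.py
python3 - <<'E'
from h import *
import cv2
for n in("scene","top"):cv2.imwrite(f"pics/12{n[0]}.png",arm.snapshot(n)[:,:,::-1])
E
python3 asc.py pics/12s.png 250 340 130 185;python3 asc.py pics/12t.png 330 410 165 205
```

```text
t 26.45 p [ 0.3769 -0.3696  0.1092] yawx -87.60729993410678 z [ 0.8824  0.0366 -0.4691] F [ 0.1079 -1.0798  0.1968] gap 0.14837002489801512 0.0 q [-1.1301  0.5279 -0.9149 -0.5039  0.9504 -2.4097]
130 --====--+*##+=***#*##*##+--=+*+++===------------===++++++++++++++++++++++++++++++-:......:
131 --===--=*#*+=****#*#*###+-==-==+*+++===-------------==++++++++++++++++++++++++++-:.......:
132 --==---+*#+=****##*#####+-========++++++==----:-:------==++++++++++++++++++++++-........::
133 ------+*#*+***##*###*###+-============+++=+==-------------==++++++++++++++++++-........:::
134 -----+*#*+*****#***##***++===============+++++==-------------==++++++++++++++-.......::::-
135 ----=*#*++**#****#**##****+=+============-==+*+++==--------------==+++++++++=.......-==-=+
136 ----+**+=**#********##*******+++===========---=++++====-------------==++++++-......-++++++
137 ----==-=*************##*********+=+========--+=--=++===++=-------------==++-......-+++===+
138 -----=+****************************+++=-=====##*=---===*+=+==-------------=:.....-+++=-::.
139 ----=*#*****************#*************+=+=--*
[... 7020 characters left out ...]
+++++++++++++++++++-
197 ++++++++++++++++++==++++++=-=+BB+++++++++++++++++++++++++++++++++++++++++++++++-
198 +++++++++++++++++++=++++++++=+=++++++++++++++++++++++++++++++++********++++++++-
199 +++++++++++++++++++===+++++++++++++++*+++++++++++++++++++++++**++======++++++++-
200 ++++++++++++++++++++==+++++++++**++*+**++*+++++++++++++++++++**=::::.:-++++++++-
201 ++++++++++++++++++++++++++*+***+*+++***+++++++++++++++++++++=++-......:=+++++++=
202 +++++++++++++++++++++++++++*+**++*+*****++++++++++++++=--===-==-.... ..-+++++++=
203 +++++++++++++++++++++++++++*****+++*****+++++++++++++=--:---:-+=:......-++++++++
204 +++++++++++++++++++++++++++******+*++**+*++++++++++++=-::---::++:......:=+++++++
```

The angle now stands correctly: flat leg down with the blue patch up at the +y end, upright on the +x side. I'll fit its pose.

```bash
cat > m4.py <<'E'
from h import *
np.set_printoptions(precision=4,suppress=True)
ct,cs=arm.get_calibration("top"),arm.get_calibration("scene")
O=[(ct,[[20,45,40],[12,45,40],[20,-45,40],[12,-45,40],[-20,45,8],[-20,-45,8]],np.array([[358.5,175.3],[359,178.8],[400.3,172.8],[400.3,176.3],[357.7,196.5],[398.3,193.8]])),
(cs,[[16,45,40],[16,-45,40],[-20,45,8],[-20,-45,8]],np.array([[283.5,158.5],[295.5,138.5],[297,171.5],[308.5,151]]))]
for o in(O,O[:1],O[1:]):
    x,r=fit(o,0,[.53,-.3,0]);print(x,np.degrees(x[2]),r.round(1).tolist());print('grip',T(x,[[16,0,0]],0)[0])
E
python3 m4.py;python3 turn.py -86 0 .568 -.335 .28
```

```text
[ 0.5709 -0.3309  0.0462] 2.647703812577108 [[-0.1, 0.3], [-0.2, 0.4], [-0.4, -0.1], [0.1, -0.1], [-0.0, 0.2], [-0.2, -0.0], [-0.1, -0.3], [1.2, -1.1], [-1.1, -0.3], [-0.0, -0.9]]
grip [ 0.5869 -0.3302  0.    ]
[ 0.5711 -0.3312  0.0377] 2.1618252235633393 [[0.1, 0.0], [-0.1, 0.1], [-0.1, -0.1], [0.3, -0.0], [0.0, -0.1], [-0.2, 0.1]]
grip [ 0.5871 -0.3306  0.    ]
[ 0.5699 -0.3286  0.0777] 4.452293489595935 [[0.3, 0.7], [0.7, -0.5], [-0.5, 0.4], [-0.4, -0.6]]
grip [ 0.5858 -0.3274  0.    ]
shift [0.47731561 0.08470235 0.42787554] turn [-0.01932841  0.34398692  0.00785903] z [ 0.  0. -1.]
```

>>> drive_tool(
  plan="-0.6 0 0 0.1 0 0 0; -0.4 0 0 0.2 -0.002 0.045 0; -0.4 0.05 0.01 0.3 -0.005 0.09 0; -0.4 0.1 0.02 0.35 -0.007 0.135 0; -0.4 0.2 0.04 0.4 -0.01 0.18 0; -0.4 0.3 0.06 0.4 -0.012 0.225 0; -0.4 0.4 0.08 0.4 -0.015 0.27 0; -0.4 0.5 0.1 0.4 -0.017 0.315 0; -0.4 0.525 0.1 0.4 -0.019 0.344 0.003; -0.4 0.525 0.1 0.4 -0.019 0.344 0.003; -0.4 0.525 0.1 0.4 -0.019 0.344 0.003; -0.4 0.525 0.1 0.4 -0.019 0.344 0.003",
)

```text
t: 27.75
tcp_pos: [0.5862, -0.3288, 0.2683]
tcp_rot: [[0.056, -0.998, 0.002], [-0.998, -0.056, -0.006], [0.006, -0.002, -1.0]]
force: [-0.1, -0.1, 0.4]
finger_gap: 0.298
grasp_force: 0.0
```

```bash
python3 turn.py -87.6 0 .5868 -.330 .192;  python3 - <<'E'
from h import *
import cv2
c=arm.get_calibration("wrist");i=arm.snapshot("wrist");cv2.imwrite("pics/13w.png",i[:,:,::-1])
print(pr(c,T([.571,-.331,.042],[[20,-45,40],[12,-45,40],[-20,-45,8],[-20,45,8]],0)).round(1).tolist())
E
python3 asc.py pics/13w.png 236 370 130 270 4
```

```text
shift [ 0.00161393 -0.00293226 -0.19068631] turn [ 0.00189455  0.00067558 -0.0043955 ] z [ 0.  0. -1.]
[[273.8, 152.2], [288.9, 152.4], [340.1, 147.0], [332.6, 281.6]]
130 **********+*****+*********+++*****
134 *********+*+***********+++***+*+**
138 *********************+*++******+**
142 **********++++++++++++++++++******
146 **********::-%@@@@@@@%%%%%********
150 *********++++#@@@@@@@@@@@@***+****
154 *********+@@@%@@@@@@@@@@@@+****+**
158 ******+**+@@@%@@@@@@@@@@@@+**+****
162 *********+@@@#@@@@@@@@@@@@++*+++**
166 *********+@@@%@@@@@@@@@@@@++**++++
170 ********++@@@%@@@@@@@@@@@@+++**++*
174 *********+@@@%@@@@@@@@@@@@+*+*****
178 *********+@@@%@@@@@@@@@@%@+++++*+*
182 *********+@@@%@@@@@@@@@@%@+++++++*
186 *********=@@@#@@@@@@@@@%@%++++++++
190 *********+@@@#@@@@@@@%@%%%++++++++
194 ********++@@@#@@@@@@@@%%%%++++++++
198 ********++@@@%@@@@@@@%%%%%++++++++
202 *******+++@@@%@@@@@@@%%%%%+++*+***
206 *******+++@@@%@@@@%@@%%%%#++++++++
210 ******====@@%%@@@%@%%%%%%#++++++++
214 ***++-----@%@++@%%%%%%%%%#++++++++
218 *+--------%@@+++*@%%%%%%%#++++++++
222 +---------+++=++++%%%%%%%*++++++++
226 ----------+++=+++++#%%%%%+**++++++
230 ----------+++=+++++++%%#=---=*+++*
234 ----------++++=======*%==------+++
238 ----------+++==BBBBBBBBBBB--------
242 ----------+++==BBBBBBBBBBB--------
246 ----------++===BBBBB=BBBBB--------
250 ----------+++==BBBBB=BBBBB-------=
254 ----------+++==BBBBB=BBBB--------=
258 :: -*-----+++==B=== .:::B---------
262 :: .--=+--+++==BBBB  :::B---------
266 ::R.------=++==BBBB  :::B::-------
```

>>> drive_tool(
  plan="-0.4 0.002 -0.003 -0.07 0 0 -0.004; -0.4 0.002 -0.003 -0.15 0 0 -0.004; -0.4 0.002 -0.003 -0.185 0 0 -0.004; -0.4 0.002 -0.003 -0.185 0 0 -0.004; -0.4 0.002 -0.003 -0.185 0 0 -0.004; -1 0.002 -0.003 -0.185 0 0 -0.004; -1 0.002 -0.003 -0.185 0 0 -0.004; -1 0.002 -0.003 -0.185 0 0 -0.004; -1 0.002 -0.003 -0.185 0 0 -0.004; -1 0.002 -0.003 -0.185 0 0 -0.004",
  squeeze=40,
)

```text
t: 28.8
tcp_pos: [0.5886, -0.3304, 0.1966]
tcp_rot: [[0.044, -0.999, 0.003], [-0.999, -0.044, -0.008], [0.008, -0.002, -1.0]]
force: [-1.4, -1.0, 5.9]
finger_gap: 0.081
grasp_force: 45.2
```

```bash
python3 turn.py -90.9 0 .545 -.088 .21; python3 st.py
```

```text
shift [-0.10905702  0.60587613  0.03352241] turn [ 0.00267691  0.00071865 -0.01910835] z [ 0.  0. -1.]
t 28.8 p [ 0.5886 -0.3304  0.1966] yawx -87.46099238189471 z [ 0.0025 -0.0083 -1.    ] F [-1.3642 -0.9647  5.9192] gap 0.08115415206902919 45.16341984272003 q [-0.6292  0.6215  0.0065  0.9489 -0.0053 -2.2444]
```

>>> drive_tool(
  plan="-1 0 0 0.09 0 0 0; -1 0 0 0.17 0 0 0; -1 -0.04 0.05 0.18 0.001 0 -0.005; -1 -0.07 0.13 0.18 0.003 0 -0.01; -1 -0.1 0.23 0.18 0.003 0 -0.019; -1 -0.114 0.33 0.18 0.003 0 -0.019; -1 -0.114 0.43 0.18 0.003 0 -0.019; -1 -0.114 0.53 0.18 0.003 0 -0.019; -1 -0.114 0.626 0.18 0.003 0 -0.019; -1 -0.114 0.626 0.18 0.003 0 -0.019; -1 -0.114 0.626 0.1 0.003 0 -0.019; -1 -0.114 0.626 0.06 0.003 0 -0.019",
)

```text
t: 30.0
tcp_pos: [0.5421, -0.0791, 0.2176]
tcp_rot: [[-0.014, -1.0, -0.0], [-1.0, 0.014, 0.003], [-0.003, 0.0, -1.0]]
force: [-0.1, 0.6, -2.1]
finger_gap: 0.085
grasp_force: 44.0
```

>>> drive_tool(
  plan="-1 0 0 0 0 0 0; -1 0 0 0 0 0 0",
)

```text
t: 30.2
tcp_pos: [0.5424, -0.0798, 0.2188]
tcp_rot: [[-0.016, -1.0, -0.0], [-1.0, 0.016, 0.003], [-0.003, 0.001, -1.0]]
force: [-0.4, 0.2, -0.8]
finger_gap: 0.078
grasp_force: 44.0
```

```bash
python3 turn.py -90.9 0 .543 -.080 .209; python3 st.py
```

```text
shift [ 0.00143712 -0.00040941 -0.02459348] turn [-1.05612197e-03 -1.56119113e-04  1.83068375e-05] z [ 0.  0. -1.]
t 30.2 p [ 0.5424 -0.0798  0.2188] yawx -90.90334668358403 z [-0.0005  0.0033 -1.    ] F [-0.3732  0.1876 -0.7573] gap 0.07750547320068948 44.045947194099426 q [-0.2933  0.39   -0.3253  0.8569  0.003  -1.8483]
```

>>> drive_tool(
  plan="-1 0 0 -0.012 0 0 0; -1 0 0 -0.022 0 0 0; -1 0 0 -0.027 0 0 0; -1 0 0 -0.027 0 0 0",
)

```text
t: 30.6
tcp_pos: [0.5427, -0.0797, 0.2088]
tcp_rot: [[-0.016, -1.0, 0.001], [-1.0, 0.016, 0.002], [-0.003, -0.001, -1.0]]
force: [-0.1, -0.6, 2.5]
finger_gap: 0.082
grasp_force: 44.6
```

>>> drive_tool(
  plan="-0.6 0 0 0.002 0 0 0; -0.6 0 0 0.002 0 0 0; -0.6 0 0 0.002 0 0 0; -0.6 0 0 0.05 0 0 0; -0.6 0 0 0.12 0 0 0; -0.6 0 0 0.12 0 0 0; -1 -0.07 0 0.12 0 0 0; -1 -0.07 0 0.12 0 0 0; -1 -0.07 0 0.12 0 0 0; -1 -0.07 0 0.12 0 0 0; -1 -0.07 0 0.12 0 0 0",
)

```text
t: 31.7
tcp_pos: [0.515, -0.0796, 0.2558]
tcp_rot: [[-0.015, -1.0, 0.001], [-1.0, 0.015, 0.003], [-0.003, -0.001, -1.0]]
force: [-0.1, -0.4, 0.2]
finger_gap: -0.001
grasp_force: 0.0
```

```bash
python3 st.py;  python3 - <<'E'
from h import *
import cv2
c=arm.get_calibration("wrist");i=arm.snapshot("wrist");cv2.imwrite("pics/14w.png",i[:,:,::-1])
q=[.5387-.012,-.081,-.0155]
print(pr(c,T(q,[[20,-45,40],[12,-45,40],[-20,-45,8],[-20,45,8]],.012)).round(1).tolist())
E
python3 asc.py pics/14w.png 100 370 80 270 5
```

```text
t 31.7 p [ 0.515  -0.0796  0.2558] yawx -90.87784738291273 z [ 0.0006  0.0031 -1.    ] F [-0.1478 -0.3552  0.1697] gap -0.0010352213559835892 0.0 q [-0.3082  0.3054 -0.3474  0.9184  0.0031 -1.8637]
[[212.7, 155.1], [230.0, 155.1], [296.3, 147.3], [294.4, 295.8]]
80 ##*#R**#####R*###########################*#*########**
85 ##**R%@@@@::------------------------------------------
90 ###*R%@@@@-:::----------------------------------------
95 ##**R%@@@@=::::---------------------------------------
100 ####**@@@@+::::--------------------------------------%
105 ##@@++@@@@*::::--------------------------------------@
110 ##@@=+@@@@#::::--------------------------------------@
115 ####==@@@@%::::--------------------------------------=
120 ####==@@@@%::::---------------------------------------
125 ####==@@@@@::::---------------------------------------
130 ####==@@@@@::::---------------------------------------
135 ####-=%@@@@::::---------------------------------------
140 ####+=%@@@@-:::---------------------------------------
145 ####*=*@@@@-::::--------------------------------------
150 ####*=+@@@@
[... 700 characters left out ...]
#####@@@@+:::-------%@@#:@@@@@@@@@@@---------------
215 ########%@@@*:::-------%@@#:@@@@#+++++#:--------------
220 #######*%@@@#:::-------%@@#:@%*++++++++...:-----------
225 #######*%@@@%:::-------#@@%:*++++++++++....:----------
230 #######*%@@@%::::------*@@%:+++++++++++.....::--------
235 #######*#%@@@::::----..+@@#:+++++++++++.........-::---
240 #####*#*#%@@@::::......-*++:+++++++++++...............
245 ####*****%@@@::::......:+++:+++++++++++...............
250 ####**#**%@@@::::......:+++:+++++++++++...............
255 ######***%@@%::::.......+++:++BBB--:B--:..............
260 ######***%@@%-:::.......+++:++BBB-:: :::..............
265 #####****%@@%-:::.......+++:=+BBB::: :::..............
```

Placed well, with the blue end about 15 mm short of the bush arm. The fingertips are evidently about 173 mm long when shut, so my earlier push was too high. This time I'll rest the tips lightly on the flat leg and push along low.

>>> drive_tool(
  plan="-1 0 0.006 -0.08 0 0 0; -1 0 0.006 -0.13 0 0 0; -1 0 0.006 -0.15 0 0 0; -1 0 0.006 -0.15 0 0 0; -1 0 0.006 -0.15 0 0 0",
)

```text
t: 32.25
tcp_pos: [0.5149, -0.0772, 0.1965]
tcp_rot: [[-0.015, -1.0, 0.001], [-1.0, 0.015, 0.003], [-0.003, -0.001, -1.0]]
force: [-0.3, -1.2, -0.4]
finger_gap: 0.002
grasp_force: 0.0
```

>>> drive_tool(
  plan="-1 0 0 -0.004 0 0 0; -1 0 0 -0.008 0 0 0; -1 0 0 -0.008 0 0 0",
)

```text
t: 32.55
tcp_pos: [0.5148, -0.0772, 0.1935]
tcp_rot: [[-0.015, -1.0, 0.002], [-1.0, 0.015, 0.003], [-0.003, -0.002, -1.0]]
force: [1.2, -0.5, 2.7]
finger_gap: -0.003
grasp_force: 1.2
```

>>> drive_tool(
  plan="-1 0.01 0 -0.001 0 0 0; -1 0.02 0 -0.001 0 0 0; -1 0.03 0 -0.001 0 0 0; -1 0.04 0 -0.001 0 0 0; -1 0.05 0 -0.001 0 0 0; -1 0.06 0 -0.001 0 0 0; -1 0.07 0 -0.001 0 0 0; -1 0.07 0 -0.001 0 0 0",
)

```text
t: 33.35
tcp_pos: [0.5425, -0.0771, 0.1934]
tcp_rot: [[-0.015, -1.0, 0.0], [-1.0, 0.015, 0.003], [-0.003, -0.0, -1.0]]
force: [-2.8, -0.1, 7.4]
finger_gap: 0.001
grasp_force: 4.0
```

>>> drive_tool(
  plan="-1 0.01 0 0 0 0 0; -1 0.02 0 0 0 0 0; -1 0.025 0 0 0 0 0; -1 0.025 0 0 0 0 0",
)

```text
t: 33.75
tcp_pos: [0.5504, -0.0769, 0.1934]
tcp_rot: [[-0.016, -1.0, -0.005], [-1.0, 0.016, 0.003], [-0.003, 0.005, -1.0]]
force: [-10.4, -0.8, 15.2]
finger_gap: 0.001
grasp_force: 7.7
```

>>> drive_tool(
  plan="-1 -0.01 0 0 0 0 0; -1 -0.02 0 0 0 0 0; -1 -0.02 0 0.01 0 0 0; -1 -0.02 0 0.02 0 0 0; -1 -0.02 0 0.02 0 0 0",
)

```text
t: 34.25
tcp_pos: [0.5445, -0.0771, 0.2007]
tcp_rot: [[-0.015, -1.0, 0.0], [-1.0, 0.015, 0.003], [-0.003, -0.0, -1.0]]
force: [-0.1, 0.1, 0.5]
finger_gap: -0.0
grasp_force: 0.0
```

```bash
python3 st.py;  python3 - <<'E'
from h import *
import cv2
c=arm.get_calibration("wrist");i=arm.snapshot("wrist");cv2.imwrite("pics/15w.png",i[:,:,::-1])
cv2.imwrite("pics/15s.png",arm.snapshot("scene")[:,:,::-1])
q=[.5763,.0109,-.0148]
print('fence y-100,-150',pr(c,T(q,[[0,-100,34],[0,-150,34]],.012)).round(1).tolist())
print('seated angle end if heel at y=-43',pr(c,T(q,[[0,-133,40],[-8,-133,40],[-40,-133,8]],.012)).round(1).tolist())
E
python3 asc.py pics/15w.png 120 330 80 230 4
```

```text
t 34.25 p [ 0.5445 -0.0771  0.2007] yawx -90.88674801716874 z [ 0.0001  0.0031 -1.    ] F [-0.0789  0.1417  0.5456] gap -2.421069088555915e-05 0.0 q [-0.2874  0.4126 -0.3426  0.8163  0.003  -1.8428]
fence y-100,-150 [[197.0, 269.4], [187.6, 127.9]]
seated angle end if heel at y=-43 [[186.8, 183.1], [211.7, 183.1], [304.8, 166.9]]
80 ####R*-@@@@@@@@@-:::::-=-=--------=------------------
84 ###*RR@@@@@@@@@@-:::::=------------------------------
88 ####R@+%@@@@@@@@=:::::--=----------------------------
92 #@####=%@@@@@@@@+:::::-=--=--------------------------
96 #@%#**=*@@@@@@@@+:::::-------------------------------
100 @@@#===*@@@@@@@@*:::::===----------------------------
104 @@@#=++*@@@@@@@@*:::::-------------------------------
108 #@@#==++@@@@@@@@#:::::=------------------------------
112 ####===+@@@@@@@@#:::::-------------------------------
116 ####==++@@@@@@@@%:::::=----=--------=----------------
120 ####+=++@@@@@@@@%:::::-=-----------------------------
124 ####+==+@@@@@@@@%:::::--=----------------------------
128 ####====%@@@@@@@@:::::------=------------------------
132 ####===+%@@@@@@
[... 730 characters left out ...]
----
184 ########**@@@@@@@%@@@@@@:::@@@@@@@@@@@@@@@@@@@@------
188 ########*+@@@@@@@@@@@@@@:::@@@@@@@@@@@@@@@@@@@@------
192 #########+@@@@@@@@@@@@@@:::%@@@@@@@@@@@@@@@@@@@------
196 #########=@@@@@@@@@@@@@@:::%@@@@@@@@@@@@@@@@@@@------
200 #########-@@@@@@@@@@@@@@:::#@@@@@@@@@@@@@@@@@@@------
204 #########-@@@@@@@@%@@@@@:::*@@@@@@@@@@@@@@@@@@@------
208 #########-@@@@@@@@%@@@@@:::*@@@@@@@@@@@@@@@@@@@------
212 #########-@@@@@@@@%@@@@@-::+@@@@@@@@@@@@@@@@@@@------
216 #########=%@@@@@@@%@@@@@=::+@@@@@@@@@@@@@@@@@@@------
220 #########+#@@@@@@@#@@@@@=::=@@@@@@@@@@@@@@@@@@@------
224 #########+#@@@@@@@#@@@@@=::-@@@@@@@@@@@@@@@@@@%------
228 #########**@@@@@@@%@@@@@+::-@@@@@@@@@@@@@@@@@@%------
```

Upright leg flat against the fence and parallel, heel at about y = -42 mm in the jig frame. Next I'll go round to the plain end and push it low towards the stop.

>>> drive_tool(
  plan="-1 0 -0.05 0.005 0 0 0; -1 0 -0.1 0.005 0 0 0; -1 0 -0.17 0.005 0 0 0; -1 0 -0.17 0.005 0 0 0; -1 0.021 -0.17 0 0 0 0; -1 0.021 -0.17 -0.02 0 0 0; -1 0.021 -0.17 -0.03 0 0 0; -1 0.021 -0.17 -0.03 0 0 0; -1 0.021 -0.17 -0.03 0 0 0",
)

```text
t: 35.25
tcp_pos: [0.5525, -0.1444, 0.1879]
tcp_rot: [[-0.015, -1.0, -0.001], [-1.0, 0.014, 0.004], [-0.004, 0.001, -1.0]]
force: [-0.0, 0.4, 0.1]
finger_gap: 0.001
grasp_force: 0.0
```

>>> drive_tool(
  plan="-1 0 0.01 0 0 0 0; -1 0 0.02 0 0 0 0; -1 0 0.03 0 0 0 0; -1 0 0.04 0 0 0 0; -1 0 0.05 0 0 0 0; -1 0.001 0.06 0 0 0 0; -1 0.001 0.07 0 0 0 0; -1 0.001 0.08 0 0 0 0; -1 0.001 0.09 0 0 0 0; -1 0.001 0.1 0 0 0 0; -1 0.001 0.1 0 0 0 0",
)

```text
t: 36.35
tcp_pos: [0.553, -0.1044, 0.1882]
tcp_rot: [[-0.015, -1.0, -0.0], [-1.0, 0.015, 0.004], [-0.004, 0.0, -1.0]]
force: [0.2, -0.6, 1.0]
finger_gap: 0.003
grasp_force: 0.0
```

>>> drive_tool(
  plan="-1 0 0.008 0 0 0 0; -1 0 0.016 0 0 0 0; -1 0 0.024 0 0 0 0; -1 0 0.028 0 0 0 0; -1 0 0.032 0 0 0 0; -1 0 0.032 0 0 0 0",
)

```text
t: 36.95
tcp_pos: [0.5531, -0.092, 0.1883]
tcp_rot: [[-0.015, -1.0, -0.0], [-1.0, 0.015, 0.003], [-0.003, 0.0, -1.0]]
force: [0.4, 0.1, -0.6]
finger_gap: -0.002
grasp_force: 0.0
```

>>> drive_tool(
  plan="-1 0 0.003 0 0 0 0; -1 0 0.005 0 0 0 0; -1 0 0.005 0 0 0 0",
)

```text
t: 37.25
tcp_pos: [0.5535, -0.0909, 0.1886]
tcp_rot: [[-0.016, -1.0, 0.001], [-1.0, 0.016, 0.001], [-0.001, -0.001, -1.0]]
force: [0.3, -3.9, -0.6]
finger_gap: -0.004
grasp_force: 2.5
```

>>> drive_tool(
  plan="-1 0 0.003 0 0 0 0; -1 0 0.005 0 0 0 0; -1 0 0.005 0 0 0 0",
)

```text
t: 37.55
tcp_pos: [0.5536, -0.0902, 0.1887]
tcp_rot: [[-0.017, -1.0, 0.001], [-1.0, 0.017, -0.002], [0.002, -0.001, -1.0]]
force: [-0.5, -10.0, -0.1]
finger_gap: 0.0
grasp_force: 5.4
```

```bash
python3 st.py;  python3 - <<'E'
from h import *
import cv2
c=arm.get_calibration("wrist");i=arm.snapshot("wrist");cv2.imwrite("pics/16w.png",i[:,:,::-1])
cv2.imwrite("pics/16s.png",arm.snapshot("scene")[:,:,::-1])
q=[.5763,.0109,-.0148]
print('seated corner pts scene',pr("scene",T(q,[[0,-90,40],[-8,-90,40],[-8,0,40],[0,0,40],[-40,-90,8],[0,4,34],[0,-28,34]],.012)).round(1).tolist())
E
python3 asc.py pics/16s.png 215 275 200 265
```

```text
t 37.55 p [ 0.5536 -0.0902  0.1887] yawx -90.98981928057974 z [ 0.0006 -0.0023 -1.    ] F [ -0.4546 -10.0287  -0.0513] gap 0.0003576896967230854 5.358558590523899 q [-0.3041  0.4434 -0.3278  0.7984 -0.002  -1.8576]
seated corner pts scene [[246.4, 212.1], [249.5, 213.4], [227.6, 243.1], [224.4, 241.6], [262.5, 227.5], [223.7, 244.6], [231.8, 233.7]]
200 #*##################*:....:*%*-..........................:--
201 #####################+:....*#*-..........................:--
202 #####################*=:...:**=........................::::-
203 ######################*=:...--:......................::--:::
204 #######################*=...........................:---::::
205 ########################*-.......... ..... .......::----::::
206 #########################+:...................... -=--:::-::
207 #########################*=.......................---:..--:.
208 ##########################*=:.....................:::..:--:.
209 ###########################*=::--...............:......:::..
210 ############################*+=++-..............:...:.......
211 ############################*
[... 2776 characters left out ...]
**BB---BBB:-=BBBBBBBB-::::::::::::::::::::::::::::
255 ==*+:-#%#+*BBBBBBBB-.:-BBBBBBB-:::::::::::::::::::::::::::::
256 +*+=-=%@%#*BBBBBBBB-::-BBB=+B=-:::::::::::::::::::::::::::::
257 ##+--=#%%@#=BBBBBBBB--BBB-**=-::::::::::::::::::::::::::::::
258 =--=====*##+BBBBBBBBBBBBB+*+-:::::::::::::::::::::::::::::::
259 ==--=-====*+=BBBBBBBBBBB=++=-:::::::::::::::::::::::::::::::
260 ======--=======BBBBBBBB=+*=--:::::::::::::::::::::::::::::::
261 ---===----=======BBBBB-+*+=--:::::::::::::::::::::::::::::::
262 ..:--===----=======BBB+*+=--::::::::::::::::::::::::::::::::
263 ::..:--===-:--========+*+--:::::::::::::::::::::::::::::::::
264 +=-:..:--==-:::-=+===+++=--:::::::::::::::::::::::::::::::::
```

Tight against the stop with 10 N, and the blue end is under the bush arm. I'll back off, come over into the inside corner and settle before the slanting push.

>>> drive_tool(
  plan="-1 0 -0.015 0 0 0 0; -1 0 -0.02 0 0 0 0; -1 -0.01 -0.02 0.08 0 0 0; -1 -0.031 -0.01 0.14 0 0 0; -1 -0.031 0.05 0.14 0 0 0; -1 -0.031 0.102 0.14 0 0 0; -1 -0.031 0.102 0.14 0 0 0; -1 -0.031 0.102 0.08 0 0 0; -1 -0.031 0.102 0.04 0 0 0; -1 -0.031 0.102 0.03 0 0 0; -1 -0.031 0.102 0.03 0 0 0; -1 -0.031 0.102 0.03 0 0 0",
)

```text
t: 38.85
tcp_pos: [0.5411, -0.0478, 0.2009]
tcp_rot: [[-0.016, -1.0, 0.001], [-1.0, 0.016, 0.003], [-0.003, -0.001, -1.0]]
force: [-0.1, 0.0, -0.3]
finger_gap: -0.0
grasp_force: 0.0
```

```bash
python3 st.py;  python3 - <<'E'
from h import *
import cv2
c=arm.get_calibration("wrist");i=arm.snapshot("wrist");cv2.imwrite("pics/17w.png",i[:,:,::-1])
cv2.imwrite("pics/17s.png",arm.snapshot("scene")[:,:,::-1]);cv2.imwrite("pics/17t.png",arm.snapshot("top")[:,:,::-1])
q=[.5763,.0109,-.0148]
print('seated end wrist',pr(c,T(q,[[0,-90,40],[-8,-90,40],[-40,-90,8]],.012)).round(1).tolist())
E
python3 asc.py pics/17w.png 120 330 120 250 4; python3 asc.py pics/17s.png 215 265 205 260
```

```text
t 38.85 p [ 0.5411 -0.0478  0.2009] yawx -90.8961287637261 z [ 0.0007  0.0032 -1.    ] F [-0.0799  0.0078 -0.3025] gap -0.0004048392952389933 0.0 q [-0.2366  0.4013 -0.3603  0.8093  0.0033 -1.7918]
seated end wrist [[178.5, 223.6], [202.6, 223.5], [295.2, 199.6]]
120 %#%%%%@@@@@@@@::::::---------------------------------
124 #%%%%%@@@@@@@@-::::----------------------------------
128 #%#%%#@@@@@@@@-:::::---------------------------------
132 %#%%%*@@@@@@@@-:::::---------------------------------
136 ###%%*@@@@@@@@=:::::---=-----------------------------
140 #%###+@@@@@@@@+:::::---------------------------------
144 %%##%+@@@@@@@@+:::::---------------------------------
148 #%%#%*@@@@@@@@*:::::---------------------------------
152 %%#%##@@@@@@@@*:::::---------------------------------
156 %%%#%#@@@@@@@@#:::::---------------------------------
160 %%%%##%@@@@@@@%:::::---------------------------------
164 %%%%##%@@@@@@@%:::::---------------------------------
168 %%%####@@@@@@@%:::::---------------------------------
172 %%%##%*@@@@@@@@:::::---------------------------------
176 %%####+@@@@@@@@-::::
[... 3402 characters left out ...]
-===--=BBBB=++*++=BBBBBBB=::::::::::::::
248 #*+---====-====-BBBBBBB===BBBBBBBB=-::::::::::::::
249 #+-:.:=====+==-=BBBBBBBBBBBBBBBBBB-:::::::::::::::
250 +=::::-===+*+==BBBBBBBBBBBBBBBBBB=-:::::::::::::::
251 =-::::-==+++*+=--BBBBBBBBBBBBBBB=-::::::::::::::::
252 ---::::-=++*+=..-BBBBBBBBBBBBBBB-:::::::::::::::::
253 :-=:::::+*+++=:::BBBBBBBBBBBBBB=::::::::::::::::::
254 :-=-::-=++*+BB-:-BBB::-BBBBBBB=-::::::::::::::::::
255 :-=-::=+*+++BBBBBBB-..-BBBBBBB-:::::::::::::::::::
256 -==-:-+***+BBBBBBBB-::-BBB=+B=::::::::::::::::::::
257 +=-::-+++*+=BBBBBBBB--BBB-++=-::::::::::::::::::::
258 -:::::==+++=BBBBBBBBBBBBB=++-:::::::::::::::::::::
259 ::::::-===+==BBBBBBBBBBB=++=-:::::::::::::::::::::
```

Seated, and flat against fence and stop within measurement. Now the slanting push.

>>> drive_tool(
  plan="-1 0.008 0 -0.006 0 0 0; -1 0.016 0 -0.012 0 0 0; -1 0.024 0 -0.018 0 0 0; -1 0.026 0 -0.02 0 0 0; -1 0.028 0 -0.021 0 0 0; -1 0.028 0 -0.021 0 0 0",
)

```text
t: 39.6
tcp_pos: [0.551, -0.0474, 0.1934]
tcp_rot: [[-0.015, -1.0, -0.002], [-1.0, 0.015, 0.002], [-0.002, 0.002, -1.0]]
force: [-8.7, -0.0, 17.1]
finger_gap: 0.004
grasp_force: 8.9
```

>>> drive_tool(
  plan="-1 0.003 0 0 0 0 0; -1 0.006 0 0 0 0 0; -1 0.006 0 0 0 0 0; -1 0.006 0 0 0 0 0",
)

```text
t: 40.0
tcp_pos: [0.5523, -0.0474, 0.1934]
tcp_rot: [[-0.016, -1.0, -0.005], [-1.0, 0.016, 0.002], [-0.002, 0.005, -1.0]]
force: [-13.1, -0.2, 21.6]
finger_gap: 0.005
grasp_force: 10.8
```

>>> drive_tool(
  plan="-1 0.003 0 0.001 0 0 0; -1 0.006 0 0.001 0 0 0; -1 0.006 0 0.001 0 0 0; -1 0.006 0 0.001 0 0 0; -1 0.006 0 0.001 0 0 0",
)

```text
t: 40.5
tcp_pos: [0.5541, -0.0473, 0.1934]
tcp_rot: [[-0.016, -1.0, -0.007], [-1.0, 0.016, 0.002], [-0.002, 0.007, -1.0]]
force: [-14.1, -0.6, 20.8]
finger_gap: 0.002
grasp_force: 10.5
```

```bash
python3 st.py;  python3 - <<'E'
from h import *
import cv2
k=cv2.INTER_CUBIC
w=arm.snapshot("wrist");s=arm.snapshot("scene");t=arm.snapshot("top")
o=np.zeros((600,800,3),np.uint8)
o[:300,:400]=cv2.resize(s[195:270,200:300],(400,300),interpolation=k);o[:300,400:]=cv2.resize(w,(400,300));o[300:,:400]=cv2.resize(t[165:240,200:300],(400,300),interpolation=k);o[300:,400:]=cv2.resize(t[140:290,230:430],(400,300),interpolation=k)
cv2.imwrite("pics/final.png",o[:,:,::-1])
E
```

```text
t 40.5 p [ 0.5541 -0.0473  0.1934] yawx -90.90489577218956 z [-0.0069  0.0022 -1.    ] F [-14.1363  -0.565   20.8245] gap 0.001853639192852406 10.496248806011863 q [-0.2297  0.4338 -0.3298  0.8144  0.0006 -1.7848]
```

View pics/final.png

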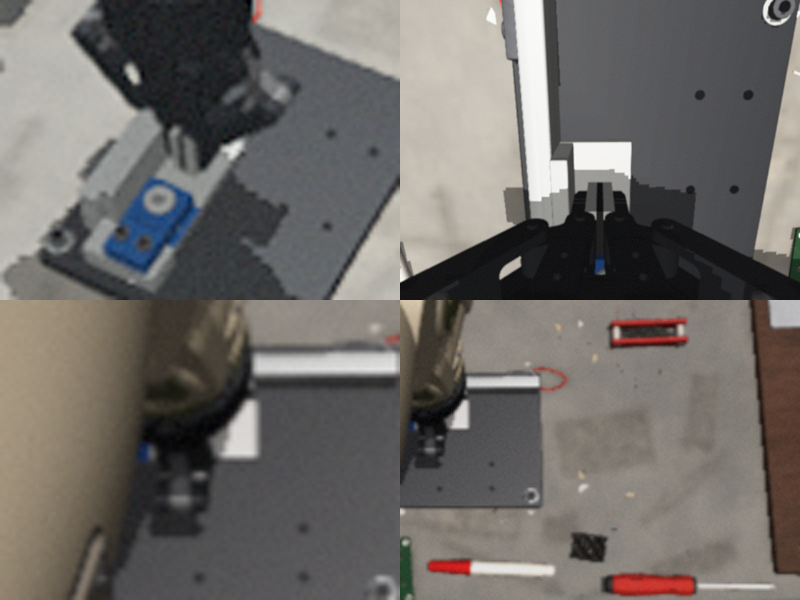

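The view shows the angle seated and the bystanders untouched. But Fx/Fz is stuck at 0.68, so the tips may be dragging on the flat leg without bearing on the upright yet. I'll go on towards the fence.

>>> drive_tool(
  plan="-1 0.004 0 0.001 0 0 0; -1 0.008 0 0.001 0 0 0; -1 0.008 0 0.001 0 0 0; -1 0.008 0 0.001 0 0 0",
)

```text
t: 41.05
tcp_pos: [0.5553, -0.0472, 0.1934]
tcp_rot: [[-0.016, -1.0, -0.012], [-1.0, 0.016, 0.002], [-0.002, 0.012, -1.0]]
force: [-21.2, -1.7, 24.6]
finger_gap: 0.002
grasp_force: 16.2
```

>>> drive_tool(
  plan="-1 0.003 0 0 0 0 0; -1 0.006 0 0 0 0 0; -1 0.006 0 0 0 0 0; -1 0.006 0 0 0 0 0",
)

```text
t: 41.45
tcp_pos: [0.556, -0.0472, 0.1934]
tcp_rot: [[-0.016, -1.0, -0.016], [-1.0, 0.016, 0.002], [-0.002, 0.016, -1.0]]
force: [-28.2, -2.9, 30.7]
finger_gap: 0.0
grasp_force: 21.3
```

Now the upright bears too (Fx/Fz is rising). I'll ease the downward share slightly and hold.

>>> drive_tool(
  plan="-1 0 0 0.003 0 0 0; -1 0 0 0.003 0 0 0; -1 0 0 0.003 0 0 0; -1 0 0 0.003 0 0 0; -1 0 0 0.003 0 0 0; -1 0 0 0.003 0 0 0",
)

```text
t: 42.05
tcp_pos: [0.5561, -0.0472, 0.1934]
tcp_rot: [[-0.017, -1.0, -0.017], [-1.0, 0.017, 0.002], [-0.002, 0.017, -1.0]]
force: [-25.0, -3.4, 22.0]
finger_gap: 0.004
grasp_force: 17.9
```

```bash
python3 - <<'E'
from h import *
import cv2
c=arm.get_calibration("wrist");i=arm.snapshot("wrist");cv2.imwrite("pics/19w.png",i[:,:,::-1])
print(pr(c,T([.5763,.0109,-.0148],[[0,-90,40],[-8,-90,40],[-40,-90,8]],.012)).round(1).tolist())
E
python3 st.py; python3 asc.py pics/19w.png 140 340 170 250 4
```

```text
[[212.0, 229.5], [237.7, 229.3], [326.1, 202.6]]
t 42.1 p [ 0.5561 -0.0472  0.1934] yawx -90.94972052770311 z [-0.0165  0.0022 -0.9999] F [-24.8901  -4.5597  21.8519] gap 0.0003592920013197448 17.90548243385274 q [-0.2281  0.4411 -0.3176  0.8287 -0.0016 -1.7823]
170 ######+-=@@@@@@@@@:::-----------------------------
174 ######*--@@@@@@@@@:::-----------------------------
178 ######*--%@@@@@@@@-:::----------------------------
182 ######*--%@@@@@@@@-:::----------------------------
186 #######--%@@@@@@@@-:::----------------------------
190 #######--#@@@@@@@@=:::----------------------------
194 #######--%@@@@@@@@=:::----------------------------
198 #######--*@@@@@@@@+::-=====+++++++++++++++++++=---
202 #######:-+@@@@@@@@+::-----@@@@@@@@@@@@@@@@@@@@%---
206 #######--+@@@@@@@@+::-----%@@@@@@@@@@@@@@@@@@@%---
210 #######--+@@@@@@@@*:------%@@@@@@@@@@@@@@@@@@@*---
214 #######=-=@@@@@@@@*:-----:#@@@@@@@@@@@@@@@@@@@*---
218 #######=--@@@@@@@@#------:#@@@@@@@@@@@@@@@@@@@+---
222 #######*--@@@@@@@@*-:::--:#@@@@@@@@@@@@@@@@@@@+---
226 #######*--%@@@@@@@%@@@@@=:#@@@@@@@@@@@@@@@@@@@+---
230 #######*--%@@@@@@@%@@@@@+:*@@@@@@@@@@@@@@@@@@@+---
234 ########--%@@@@@@@%@@@@@+:*@@@@@@@@@@@@@@@@@@@+---
238 ########--%@@@@@@@%@@@@@*:-***********+#@@@@@@+---
242 ########:-#@@@@@@@%@@@@@*:-***************+@@@=---
246 ########--#@@@@@@@%@@@@@#:-*************+****%=---
```

The push holds steady at about 25 N towards the fence and 22 N down. The angle is flat against fence, stop and plate, so I'm handing in.

```bash
python3 -c "
from cell import arm
print(arm.job_done())"
```

```text
the job is handed in; nothing more can be done
None
```

I handed the job in at about 42 s with the angle seated in the jig, blue-marked end under the bush arm and up to the stop, and a slanting push of about 25 N towards the fence and 22 N down still held; on the way it tipped over on the plate and I had to set it upright again on the bench, but the heat sink, hex keys and marker look undisturbed in the pictures.

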